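# Press a lunch tub's lid home with the toggle clamp and tray it

## Task

Close the lunch tub in the sloping lid press: swing the clamp over centre onto the lid, bear on the handle until the clamp has pushed the lid fully home, and let go for at least a second so that the clamp holds by itself. Then throw the clamp all the way back open, lift the tub out and stand it upright in the empty half of the steel tray, without disturbing the other things on the counter.

Things in the scene. Friction and masses are not known exactly. Their poses are not given: they have to be found in the camera images.
- press: Lid press bolted to the stall counter: steel base plate 190 x 310 mm with a sloping aluminium bed facing the robot's side at yaw 0, and a toggle clamp. Origin: centre of the base's underside; x points to the high back edge of the bed, y towards the clamp's side, z up. Only the clamp moves.
- nest (a point): On the bed's surface under the tub. Its axes are the bed's: x up the slope, y level towards the clamp, z the bed's normal, leaning 25 degrees from vertical to the low front (press -x). Two stops 12 mm high, 18 mm wide, 36 mm either side of the middle, hold the tub's front (-x) side, a finger fits between; a guide 10 mm high stands at each end (y); the back is open. The tub lifts out along z.
- pivot (a point): Hinge of the toggle clamp, 110 mm to y and 80 mm to z of the nest point; axes as the nest's, x the hinge axis. The clamp is one rigid L: a handle and a 110 mm steel arm with a 30 mm rubber foot. Open: the handle points to +y, just below level, the arm stands up along z, its end 200 mm above the bed. Closed: the handle stands up along z, the arm lies along -y with its foot on the middle of the lid.
- grip (a point): Middle of the grasping zone of the clamp's black round handle (22 mm thick; zone 75 to 160 mm from the hinge, where the handle ends); this point is 130 mm from the hinge and moves with the handle. Its z points along the handle away from the hinge, its x is the hinge axis.
- handle (a joint): Clamp angle, rad; the handle leans (1.75 - angle) from nest z towards nest +y. 0: open, at a stop. It grows as the handle is swung up towards the tub. A spring throws it away from dead centre, about 0.75, either way (12 N at the grip near both ends, so hold it firmly). Near 1.44 the foot meets the raised lid and rests there; some 10 N more at the grip push the lid down to about 1.50, a hard stop.
- tub_center (a point): Half-way up the middle of the rectangular white plastic tub in the nest: 54 mm (its x) by 90 mm (its y), 60 mm high with the lid home; point 30 mm above its underside; z up out of the tub; at the start its axes are the nest's. The walls are free to grasp up to 45 mm above the underside; then come a rim and the lid, 59 x 95 mm. About 0.2 to 0.5 kg.
- lid (a joint): How far the tub's lid has been pushed on, m: 0 to 0.002 at the start (standing proud), 0.006 fully home on the rim. It is a tight fit: it moves only under some 22 N, more than the clamp's spring alone gives, and stays where it is pushed.
- tray: Steel tray on the counter, 240 mm (its x) by 230 mm (its y), walls 4 mm thick and 30 mm high, floor 4 mm thick; fixed. Origin: centre of its underside; z up. Two closed tubs stand in its +x half.
- tray_gap (a point): Middle of the tray's empty half, on the tray floor, 45 mm to -x of the tray's centre; axes as the tray's.
- full1: Closed white tub like the one in the press, 54 x 90 x 60 mm, standing in the +x half of the tray with its long side along the tray's y; origin at the centre of its underside. Leave alone.
- full2: The other closed tub in the tray, the same. Leave alone.
- jar: Bystander: amber glass jar, 72 mm across, 110 mm high; origin at the centre of its underside.
- sauce: Bystander: green bottle, 56 mm across, 170 mm high; origin at the centre of its underside.
- bowl: Bystander: blue bowl, 130 mm across, 50 mm high; origin at the centre of its underside.
- mug: Bystander: steel mug, 74 mm across, 85 mm high; origin at the centre of its underside.
- spoon: Bystander: steel spoon with a wooden handle, 200 mm long, lying on the counter; origin at its middle.
Not all that is in view belongs to the job. What is shaped like the part that bears tub_center but red is not meant.

How it is judged:
By the outcome, as a careful person would: the job done as asked, in the order asked, and still so for the second after the job is handed in, with the robot touching nothing.
It also fails if it takes over 72 s, if anything falls off the work surface, if the arm or the gripper's body presses on something with over 40 N, if the wrist force passes 120 N, or if a joint passes its speed limit or range.

## Robot

A 6-joint arm with a two-finger parallel gripper is mounted at the origin on the work surface. World frame = base frame: x ahead of the robot, y to its left, z up, the work surface at z = 0. Lengths are in m, angles in rad, forces in N, time in s.
With the tool pointing down it reaches from about 0.35 to 0.775 m from the base axis. Payload 5.5 kg.
Tool frame: the origin (TCP) lies between the finger pads; the fingertips stand env.nose_length ahead of it and the grasp point (between the pads) lies 8 mm behind it (env.nose_length is the distance from the TCP to the fingertips, in m); z points along the fingers, y is the direction in which the jaws open and shut (so a half turn about z gives the same grasp; the last joint's range is limited). The gripper opens to 85 mm and grips with 20 to 120 N. Pads are 22 mm wide; open, the fingers measure 114 mm over their backs; the gripper's body (76 mm by 85 mm) begins 54 mm behind the grasp point. The pads swing forward as they close: fully open they stand 13 mm farther back than shut.
Start: joints at [-1.295, 0.313, 0.046, 1.304, 0, 1.431], TCP at [0.232, -0.526, 0.242] pointing down, gripper open.
Joint ranges: [-2.76, 2.76], [-0.86, 1.69], [-1.03, 1.26], [-2.2, 2.34], [-1.47, 1.5], [-3.14, 3.14]. Speed limits (rad/s): [2.57, 2.57, 3.14, 3.14, 3.14, 3.14].

## Interface

Orientations are given as a unit quaternion [w, x, y, z].
In Python, from workcell import env gives the robot as it stands. The module is installed in compiled form; this text tells all that it offers.
- The arm moves only by the shell command python3 -m creep 'ROWS' [FORCE]. ROWS is a JSON object of lists of equal length, an entry for each row: "hand": the finger opening in mm, from 0 to 85.4; "delta_pos": the shift along the tool's x, y, z scaled (see below), a list of three; "turn": the turn about the tool's z scaled (see below). In form: {"hand": [hand, ...], "delta_pos": [[dx, dy, dz], ...], "turn": [turn, ...]}. A call has exactly 5 rows; each row shifts and turns the commanded pose from where the row before left it, along the tool's axes as they then stand; what a row does not reach is not made up. The controller multiplies each number of a shift by 0.8 m and each number of a turn by 5 degrees. A row lasts 1/12 s, in which the tool goes at most 41.7 mm and 7.16 degrees, less where a joint would pass 70% of its speed; a pose out of reach is approached as far as the arm can. A call with a number of a shift or a turn outside -1 to 1 is refused whole. A call with a gripper value outside its range is refused whole. The fingers move at their own pace and stop on an object; FORCE is the grip in N (left out, the last holds). Time passes only in rows, so rows that do not move let the fingers close, or fill a call up. It gives the time, the measured TCP pose, the force and the opening at its end, in the units of the state.
- env.get_state(): the state, without advancing time (a new reading comes with each control period).
- env.read_camera(name): name is "scene" or "side" or "wrist"; returns a dict with "pixels" (480x640x3 uint8, red, green, blue), "depth" (480x640 float32, m along the optical axis (not along the pixel's ray), 0 where there is no reading), "fx", "fy", "cx", "cy" (pixels), "origin" and "orientation" of the camera in the world. Camera axes: x right, y down, z forward; pixel columns grow to the right and rows downward; lengths in m; the calibration is good to about 2 mm. The wrist camera is an equidistant fisheye: a pixel r from the principal point sees the ray r / f radians off the axis. A picture is of the moment at which its call begins.
- env.hand_in(): hands the job in, once; it reports no verdict.
Trained networks look in the newest picture that a camera, given by its name, has taken for a name from the list of things; names that differ only in an ending like _2 or _b are one class to them, and where a whole thing is asked for, a point or a joint stands for the part that bears it (a point fixed in the world has none). Each returns a list of dicts, best first, with "score" (0 to 1); they miss things now and then, are a little off and sometimes report something else, mostly with a low value. They report only what shows in the picture. A call takes as long as a camera call. They do not tell look-alikes from the thing itself.
- env.find_in(camera, target): "location" ([row, column] in pixels, amid what is visible of it).
- env.pinpoint(camera, target): "location" ([row, column] in pixels: a listed point, or the origin of a listed thing).
The state is a dict: "clock": time; "joint_pos": joint angles; "qvel": joint speeds; "tau": joint torques, N m; "tcp_pos": TCP position; "orientation": TCP orientation; "wrist_force": force on the tool from outside, world axes, zero at the start; "ft_torque": the same for the moment, N m; "finger_gap": finger opening in m.
Only numpy, scipy, OpenCV 4.12 (cv2) and the standard library are available. Lean on these libraries where they do the work, as an engineer would, in place of code of your own. Each camera call takes 0.05 s, during which the arm holds its last target.

## Working session

There is one attempt and no reset: what is moved stays moved. The work goes in short steps, Python scripts to look and compute and a shell command to move; the robot and the scene stay as the last step left them, time stands still between calls to the robot, and variables do not carry over. Pictures are saved under pics/ and viewed, and the job is handed in when it is done.

```bash
mkdir -p pics; cat > h.py <<'E'
import numpy as np, cv2, json, sys
from workcell import env
from scipy.spatial.transform import Rotation as R
def q2R(q): return R.from_quat([q[1],q[2],q[3],q[0]]).as_matrix()
def cam(n):
    c=env.read_camera(n); return c
def ray(c,row,col,name):
    if name=='wrist':
        u=np.array([(col-c['cx'])/c['fx'],(row-c['cy'])/c['fy']]); r=np.hypot(*u)
        d=np.array([*(np.sin(r)*u/max(r,1e-9)),np.cos(r)])
    else: d=np.array([(col-c['cx'])/c['fx'],(row-c['cy'])/c['fy'],1.])
    return q2R(c['orientation'])@d
def pix3d(c,row,col,name,w=1):
    r,k=int(round(row)),int(round(col)); 
    D=c['depth'][max(r-w,0):r+w+1,max(k-w,0):k+w+1]; D=D[D>0]
    if len(D)==0: return None
    z=np.median(D); d=ray(c,row,col,name); f=q2R(c['orientation'])[:,2]
    return np.array(c['origin'])+d*z/(d@f)
def proj(c,P):
    p=q2R(c['orientation']).T@(np.array(P)-c['origin']); return [p[1]/p[2]*c['fy']+c['cy'],p[0]/p[2]*c['fx']+c['cx']]
def tri(c1,a,n1,c2,b,n2):
    o1,o2=np.array(c1['origin']),np.array(c2['origin']); d1=ray(c1,*a,n1);d2=ray(c2,*b,n2)
    d1/=np.linalg.norm(d1);d2/=np.linalg.norm(d2)
    s=np.linalg.lstsq(np.c_[d1,-d2],o2-o1,rcond=None)[0]
    p,q=o1+s[0]*d1,o2+s[1]*d2
    return (p+q)/2,np.linalg.norm(p-q)
def save(c,fn): cv2.imwrite('pics/'+fn,c['pixels'][:,:,::-1])
def st():
    s=env.get_state(); 
    print('t',round(s['clock'],2),'tcp',np.round(s['tcp_pos'],4),'F',np.round(s['wrist_force'],1),'gap',round(s['finger_gap'],4)); return s
E
python3 - <<'E'
from h import *
np.set_printoptions(precision=4,suppress=True)
s=st(); print(q2R(s['orientation']),env.nose_length)
C={}
for n in['scene','side','wrist']:
    C[n]=cam(n); save(C[n],n+'0.png'); c=C[n]; print(n,np.array(c['origin']),q2R(c['orientation'])[:,2],c['fx'],c['cx'],c['cy'])
for t in['press','nest','pivot','grip','tub_center','tray','tray_gap','full1','jar','sauce','bowl','mug','spoon']:
    L={}
    for n in['scene','side']:
        L[n]=env.pinpoint(n,t)
        for k in L[n][:3]: print(t,n,round(k['score'],2),np.round(k['location'],1),pix3d(C[n],*k['location'],n))
    if L['scene'] and L['side']:
        print('   tri',*tri(C['scene'],L['scene'][0]['location'],'scene',C['side'],L['side'][0]['location'],'side'))
E
```

```text
t 0.0 tcp [ 0.2321 -0.5255  0.2414] F [ 0.1  0.5 -1.1] gap 0.0854
[[ 0.9148  0.4039 -0.0005]
 [ 0.4039 -0.9148  0.0017]
 [ 0.0002 -0.0018 -1.    ]] 0.011
scene [1.5146 0.1117 1.516 ] [-0.568  -0.0804 -0.8191] 621.2507521645598 309.7605667748449 238.18847735311866
side [0.0374 0.6959 1.1239] [ 0.3753 -0.5235 -0.7649] 460.7725906273537 319.3615510735891 241.16193113011948
wrist [ 0.3023 -0.4942  0.3734] [-0.2692 -0.1177 -0.9559] 371.64829954431775 322.9586187739932 241.0866728213801
press scene 0.61 [230.4 158.9] [ 0.5495 -0.4646  0.0547]
press scene 0.59 [268.7 396.5] [0.5931 0.2194 0.1028]
press side 0.97 [314.7 274.7] [0.5344 0.2252 0.0133]
   tri [ 0.5943 -0.1408 -0.014 ] 0.6530593967695096
nest scene 0.68 [250.6 364.8] [0.5477 0.1286 0.1002]
nest side 0.65 [277.5 299. ] [0.4426 0.2157 0.251 ]
nest side 0.62 [249.4 230.7] [0.8004 0.1114 0.0031]
   tri [0.5264 0.1241 0.0741] 0.011198734624279836
pivot scene 0.75 [231.4 406.6] [0.5077 0.2319 0.1609]
pivot side 0.65 [299.1 279. ] [0.4903 0.2435 0.1539]
pivot side 0.53 [338.7 242.6] [0.5058 0.3698 0.129 ]
   tri [0.4951 0.2356 0.1421] 
[... 1523 characters left out ...]
6
sauce scene 0.55 [324.9 255.6] [ 0.8066 -0.1235  0.0711]
sauce side 0.88 [207.8 283.1] [ 0.762  -0.1121  0.0207]
sauce side 0.58 [338.1 245.3] [0.503  0.3638 0.1255]
   tri [ 0.7744 -0.1313  0.0006] 0.00813060807671303
bowl scene 0.82 [345.7 347.1] [0.7933 0.1175 0.0057]
bowl side 0.64 [251.4 230.6] [0.7954 0.1176 0.003 ]
   tri [0.7935 0.1181 0.0055] 0.001424534650664076
mug scene 0.87 [228.3 158.1] [ 0.5496 -0.465   0.065 ]
mug side 0.7 [174.6 397.1] [ 0.5185 -0.454   0.0326]
   tri [ 0.5237 -0.4775  0.0183] 0.012981776643422855
spoon scene 0.72 [285.3 479.8] [0.5458 0.464  0.0076]
spoon side 0.65 [385.3 216.2] [0.532  0.4672 0.0096]
   tri [ 0.5383  0.4655 -0.0034] 0.0022421414309473507
```

View pics/scene0.png

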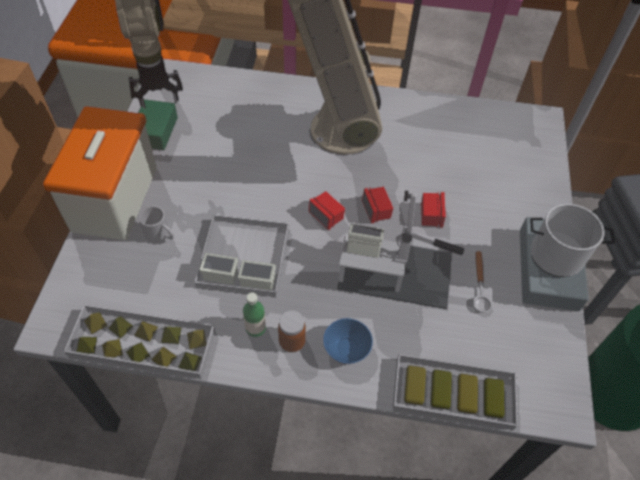

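View pics/side0.png

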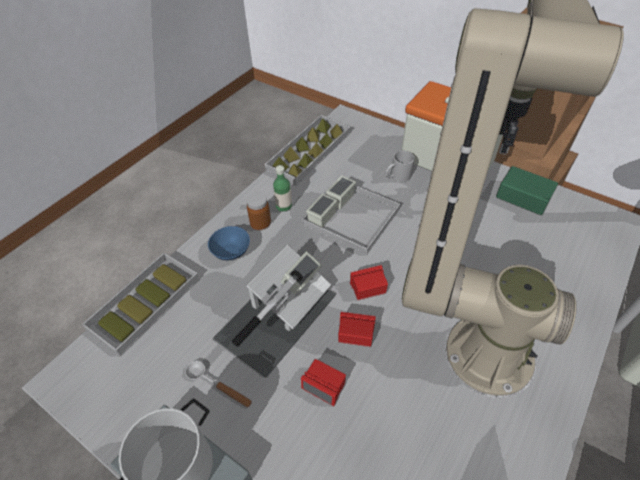

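```bash
python3 - <<'E'
from h import *
a=cam('scene');b=cam('side')
A=cv2.resize(a['pixels'][180:320,310:490],None,fx=4.4,fy=4.2,interpolation=cv2.INTER_CUBIC)[:,:,::-1]
B=cv2.resize(b['pixels'][220:400,200:380],None,fx=4,fy=3.3,interpolation=cv2.INTER_CUBIC)[:,:,::-1]
cv2.imwrite('pics/za.png',A);cv2.imwrite('pics/zb.png',B)
E
```

```text
(no output)
```

View pics/za.png

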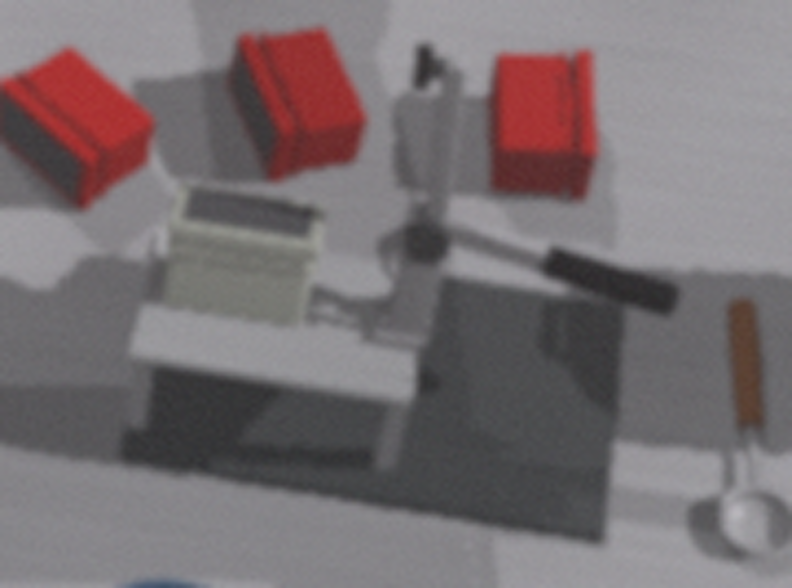

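View pics/zb.png

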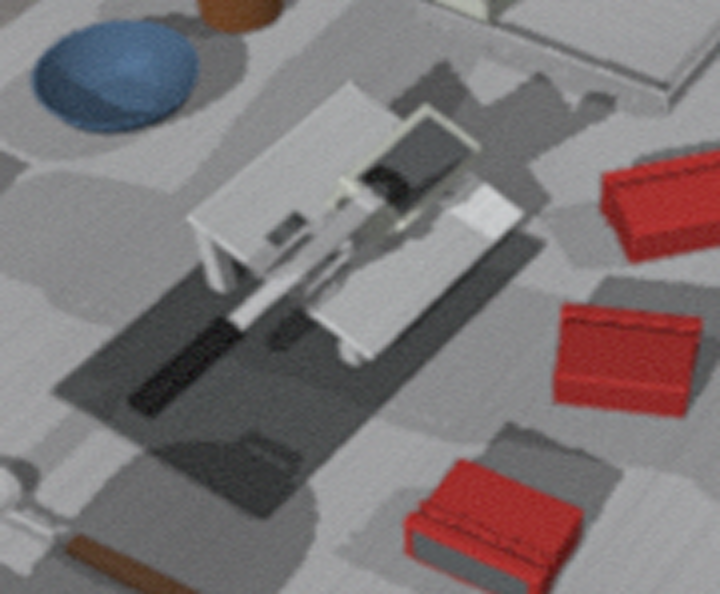

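```bash
python3 - <<'E'
from h import *
np.set_printoptions(precision=4,suppress=True)
a=cam('scene');b=cam('side')
for u,v in[(605,540),(125,455),(620,300)]:
    c=310+u/4.4;r=180+v/4.2
    d=ray(a,r,c,'s'); o=np.array(a['origin']); print('corner z=.01',o+d*(.01-o[2])/d[2], pix3d(a,r-2,c-1,'s'))
def cloud(c):
    D=c['depth'];r,k=np.nonzero(D>0);z=D[r,k]
    p=np.c_[(k-c['cx'])/c['fx'],(r-c['cy'])/c['fy'],np.ones(len(r))]*z[:,None]
    return p@q2R(c['orientation']).T+c['origin'],np.c_[r,k]
for n,c in(('scene',a),('side',b)):
    P,rk=cloud(c)
    m=(abs(P[:,0]-.54)<.13)&(P[:,1]>.03)&(P[:,1]<.25)&(P[:,2]>.03)
    Q=P[m]
    # RANSAC planes with normal near 25deg
    rng=np.random.default_rng(0)
    for it in range(3):
        best=None
        for _ in range(1500):
            p=Q[rng.choice(len(Q),3,replace=False)];nn=np.cross(p[1]-p[0],p[2]-p[0])
            if np.linalg.norm(nn)<2e-4: continue
            nn/=np.linalg.norm(nn); nn*=np.sign(nn[2])
            if abs(np.degrees(np.arccos(nn[2]))-25)>12: continue
            i=abs((Q-p[0])@nn)<.003
            if best is None or i.sum()>best[0]: best=(i.sum(),i)
        if best is None: break
        I=Q[best[1]];ce=I.mean(0);nn=np.linalg.svd(I-ce,full_matrices=False)[2][2];nn*=np.sign(nn[2])
        print(n,best[0],'n',nn,'tilt',np.degrees(np.arccos(nn[2])),'yaw',np.degrees(np.arctan2(-nn[1],-nn[0])),'c',ce,'z of plane',nn@ce, I.min(0),I.max(0))
        Q=Q[~best[1]]
        if len(Q)<50:break
E
```

```text
corner z=.01 [0.6379 0.3759 0.01  ] [0.6309 0.3733 0.008 ]
corner z=.01 [0.6257 0.0709 0.01  ] [0.6158 0.0671 0.0034]
corner z=.01 [0.4453 0.3789 0.01  ] [0.5239 0.3548 0.1293]
scene 946 n [-0.4298  0.0104  0.9029] tilt 25.46378624449149 yaw -1.3825786299648282 c [0.5626 0.1588 0.0882] z of plane -0.16049404522697744 [0.4523 0.0635 0.0327] [0.618  0.2448 0.1162]
scene 335 n [-0.4298 -0.01    0.9029] tilt 25.462009344171637 yaw 1.331776970770262 c [0.5094 0.1277 0.1366] z of plane -0.09692041357026719 [0.478  0.0761 0.119 ] [0.5384 0.2497 0.1536]
scene 263 n [-0.2706  0.0107  0.9626] tilt 15.711270354889738 yaw -2.2565378105039433 c [0.5762 0.1588 0.0957] z of plane -0.0620820658286632 [0.5112 0.0648 0.0734] [0.6169 0.244  0.1099]
side 1904 n [-0.4197  0.0095  0.9076] tilt 24.824920080941485 yaw -1.2993226914175442 c [0.5298 0.16   0.0746] z of plane -0.15312975649051466 [0.4519 0.0639 0.0368] [0.6095 0.2445 0.1125]
side 481 n [-0.4101  0.0254  0.9117] tilt 24.26321265768913 yaw -3.5453531962609754 c [0.5017 0.1203 0.1341] z of plane -0.08044909906216768 [0.4748 0.0762 0.1201] [0.5313 0.2481 0.1475]
side 332 n [-0.419  -0.0028  0.908 ] tilt 24.770909955235002 yaw 0.3849445042591907 c [0.5349 0.1732 0.0821] z of plane -0.15006721988919272 [0.4515 0.0657 0.0433] [0.6042 0.247  0.1147]
```

```bash
python3 -m creep '{"hand":[85,85,85,85,85],"delta_pos":[[0,0,-0.03],[0,0,-0.03],[0,0,-0.03],[0,0,-0.03],[0,0,-0.02]],"turn":[-1,-1,-1,-1,-1]}' 40; python3 -m creep '{"hand":[85,85,85,85,85],"delta_pos":[[0,0,0],[0,0,0],[0,0,0],[0,0,0],[0,0,0]],"turn":[-1,-1,-1,-1,-1]}';  python3 -m creep '{"hand":[60,60,60,60,60],"delta_pos":[[0,0,0],[0,0,0],[0,0,0],[0,0,0],[0,0,0]],"turn":[-1,-1,-0.78,0,0]}'; python3 -c "
from h import *
s=st();print(q2R(s['orientation']),s['joint_pos'])"
```

```text
clock: 2.07
tcp_pos: [0.2323, -0.5263, 0.3569]
orientation: [0.001, 0.91, 0.415, -0.0]
wrist_force: [-0.0, 0.0, 0.3]
finger_gap: 0.0848
clock: 2.48
tcp_pos: [0.2323, -0.5261, 0.3544]
orientation: [0.0, 0.798, 0.602, -0.0]
wrist_force: [0.1, 0.6, 0.4]
finger_gap: 0.085
clock: 2.9
tcp_pos: [0.2323, -0.5261, 0.3543]
orientation: [0.0, 0.722, 0.692, -0.0]
wrist_force: [-0.2, -0.9, 0.0]
finger_gap: 0.0596
t 2.9 tcp [ 0.2323 -0.5261  0.3543] F [-0.2 -0.9  0. ] gap 0.0596
[[ 4.16469876e-02  9.99132387e-01  3.79088046e-05]
 [ 9.99132380e-01 -4.16469826e-02 -1.24308191e-04]
 [-1.22621553e-04  4.30529759e-05 -9.99999992e-01]] [-1.29460066e+00  3.14083567e-01  3.19215109e-01  1.57579793e+00
  2.57352407e-06  3.17854698e-01]
```

```bash
for i in 1; do python3 -m creep '{"hand":[60,60,60,60,60],"delta_pos":[[0.045,0.0122,0],[0.045,0.0122,0],[0.045,0.0122,0],[0.045,0.0122,0],[0.045,0.0122,0]],"turn":[0,0,0,0,0]}'; python3 -m creep '{"hand":[60,60,60,60,60],"delta_pos":[[0.045,0.0122,0],[0.045,0.0122,0],[0.045,0.0122,0],[0.045,0.0122,0],[0.045,0.0122,0]],"turn":[0,0,0,0,0]}'; python3 -m creep '{"hand":[60,60,60,60,60],"delta_pos":[[0.045,0.0122,0],[0.045,0.0122,0],[0.045,0.0122,0],[0.045,0.0122,0],[0.045,0.0122,0]],"turn":[0,0,0,0,0]}'; python3 -m creep '{"hand":[60,60,60,60,60],"delta_pos":[[0.045,0.0122,0],[0.045,0.0122,0],[0.045,0.0122,0],[0.045,0.0122,0],[0.045,0.0122,0]],"turn":[0,0,0,0,0]}'; done
```

```text
clock: 3.32
tcp_pos: [0.2883, -0.3465, 0.3542]
orientation: [0.0, 0.722, 0.692, 0.0]
wrist_force: [0.8, 0.1, 1.1]
finger_gap: 0.0603
clock: 3.73
tcp_pos: [0.3441, -0.1685, 0.3546]
orientation: [0.001, 0.722, 0.692, 0.0]
wrist_force: [1.2, -0.4, 0.8]
finger_gap: 0.06
clock: 4.15
tcp_pos: [0.4001, 0.0096, 0.3547]
orientation: [0.001, 0.722, 0.692, 0.0]
wrist_force: [0.1, -0.5, 0.5]
finger_gap: 0.0602
clock: 4.57
tcp_pos: [0.456, 0.1877, 0.3545]
orientation: [0.0, 0.722, 0.692, 0.0]
wrist_force: [1.5, -0.2, -0.2]
finger_gap: 0.06
```

```bash
python3 -m creep '{"hand":[60,60,60,60,60],"delta_pos":[[0.045,0.0122,0],[0.045,0.0122,0],[0.045,0.0122,0],[0.045,0.0122,0],[0.045,0.0122,0]],"turn":[0,0,0,0,0]}'; cat >look.py <<'E'
from h import *
np.set_printoptions(precision=4,suppress=True)
tag=sys.argv[1]; T=sys.argv[2:]
s=st(); C={n:cam(n) for n in['scene','side','wrist']}
for n in C: save(C[n],n+tag+'.png')
for t in T:
    L={}
    for n in C:
        L[n]=env.pinpoint(n,t)
        for k in L[n][:2]: print(t,n,round(k['score'],2),np.round(k['location'],1),pix3d(C[n],*k['location'],n))
    for x,y in(('scene','side'),('scene','wrist'),('side','wrist')):
        if L[x] and L[y]: print('   tri',x,y,*tri(C[x],L[x][0]['location'],x,C[y],L[y][0]['location'],y))
E
python3 look.py 1 grip pivot nest tub_center
```

```text
clock: 4.98
tcp_pos: [0.5119, 0.3655, 0.3543]
orientation: [0.0, 0.722, 0.692, 0.0]
wrist_force: [1.2, -0.4, -0.2]
finger_gap: 0.0598
t 4.98 tcp [0.5119 0.3655 0.3543] F [ 1.2 -0.4 -0.2] gap 0.0598
grip scene 0.57 [248.  450.1] [0.5231 0.3542 0.1347]
grip side 0.93 [338.  245.1] [0.5026 0.3646 0.1276]
grip wrist 0.92 [212.5 330.9] [0.5212 0.3658 0.1361]
   tri scene side [0.5086 0.3589 0.1139] 0.002345952206471839
   tri scene wrist [0.5193 0.3595 0.1257] 0.008881268547769825
   tri side wrist [0.5214 0.3531 0.0878] 0.0034645102841062933
pivot scene 0.68 [234.1 407.9] [0.5235 0.2351 0.171 ]
pivot side 0.81 [298.2 281.1] [0.4851 0.241  0.1593]
pivot wrist 0.82 [337.1 314.9] [0.5012 0.2453 0.1628]
   tri scene side [0.4964 0.2347 0.1375] 0.008127022896869302
   tri scene wrist [0.5019 0.2361 0.1447] 0.004707094819572254
   tri side wrist [0.4993 0.2259 0.1297] 0.0021280028259700132
nest scene 0.91 [253.3 362.2] [0.5528 0.1226 0.0929]
nest scene 0.5 [327.6 253.5] [ 0.8095 -0.1291  0.0595]
nest side 0.93 [278.5 297. ] [0.4461 0.2191 0.2483]
nest side 0.43 [217.  352.3] [ 0.5555 -0.2181  0.0034]
   tri scene side [0.5324 0.1211 0.0645] 0.004010452641063283
tub_center scene 0.8 [209.2 430.8] [0.3342 0.3067 0.0541]
tub_center scene 0.7 [210.8 327.1] [0.3944 0.0029 0.0545]
tub_center side 0.94 [331.2 354.2] [0.313  0.1668 0.0558]
tub_center side 0.64 [381.  324.5] [0.3013 0.3219 0.0564]
tub_center wrist 0.91 [391.5 333.2] [0.5179 0.1528 0.1398]
tub_center wrist 0.79 [239.3 179.2] [0.33   0.3217 0.0558]
   tri scene side [0.3273 0.2506 0.1016] 0.12630095372464734
   tri scene wrist [0.5181 0.2757 0.2831] 0.0018020960291124856
   tri side wrist [ 0.4481 -0.0076 -0.1511] 0.19391508244664066
```

View pics/wrist1.png

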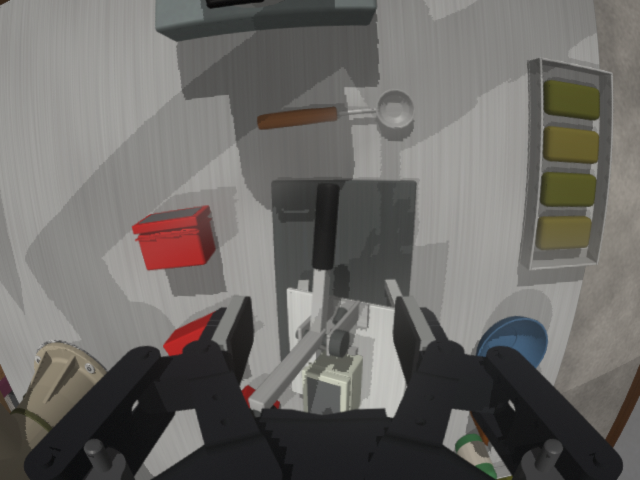

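```bash
python3 - <<'E'
from h import *
np.set_printoptions(precision=4,suppress=True)
c=cam('wrist'); im=c['pixels'].astype(int); D=c['depth']
r,k=np.nonzero((im.max(2)<60)&(D>0)&(D<.6)); 
f=q2R(c['orientation'])
P=[]
u=np.c_[(k-c['cx'])/c['fx'],(r-c['cy'])/c['fy']]; t=np.linalg.norm(u,axis=1)
d=np.c_[np.sin(t)[:,None]*u/t[:,None],np.cos(t)]; d=d/d[:,2:]*D[r,k][:,None]
P=d@f.T+c['origin']
m=(P[:,2]>.11)&(P[:,2]<.17)&(P[:,1]>.29)&(P[:,1]<.43)&(abs(P[:,0]-.52)<.05)
Q=P[m];print(m.sum(),Q.min(0),Q.max(0),Q.mean(0))
for y in np.arange(.29,.43,.01):
    q=Q[abs(Q[:,1]-y)<.005]
    if len(q)>3: print(round(y,3),len(q),np.median(q,0),q[:,0].min(),q[:,0].max())
E
```

```text
1855 [0.5006 0.3071 0.1238] [0.5294 0.3932 0.1467] [0.5154 0.3526 0.1369]
0.31 67 [0.5136 0.3133 0.1438] 0.5005670673026053 0.5206422556243586
0.32 231 [0.5118 0.3201 0.143 ] 0.5007864595063377 0.5230063205900888
0.33 229 [0.5131 0.3302 0.1413] 0.5022355336131873 0.5244734485499505
0.34 227 [0.5138 0.3401 0.1397] 0.5026191606522908 0.5247147367607692
0.35 228 [0.5152 0.3501 0.1381] 0.5050558599371797 0.5261164391786963
0.36 227 [0.5163 0.3601 0.1363] 0.5054593250934866 0.5275198481061953
0.37 227 [0.5169 0.3699 0.1349] 0.5069026248623786 0.5289901173942756
0.38 236 [0.5182 0.38   0.1334] 0.5072862123557218 0.5291202150143554
0.39 183 [0.5186 0.3892 0.1313] 0.50868206796409 0.5294232520984665
```

```bash
python3 -m creep '{"hand":[60,60,60,60,60],"delta_pos":[[-0.003,0.006,0.045],[0,0,0.05],[0,0,0.05],[0,0,0.05],[0,0,0.05]],"turn":[0,0,0,0,0]}';  python3 -m creep '{"hand":[60,60,60,60,60],"delta_pos":[[0,0,0.03],[0,0,0.02],[0,0,0],[0,0,0],[0,0,0]],"turn":[0,0,0,0,0]}';python3 -m creep '{"hand":[10,10,10,10,10],"delta_pos":[[0,0,0],[0,0,0],[0,0,0],[0,0,0],[0,0,0]],"turn":[0,0,0,0,0]}' 50
python3 -m creep '{"hand":[10,10,10,10,10],"delta_pos":[[0,0,0],[0,0,0],[0,0,0],[0,0,0],[0,0,0]],"turn":[0,0,0,0,0]}' 60; python3 look.py 2
```

```text
clock: 6.2
tcp_pos: [0.5163, 0.3608, 0.1568]
orientation: [0.0, 0.721, 0.693, 0.0]
wrist_force: [0.1, 0.0, 0.2]
finger_gap: 0.0602
clock: 6.62
tcp_pos: [0.5174, 0.3614, 0.1197]
orientation: [0.0, 0.721, 0.693, 0.001]
wrist_force: [1.1, 0.2, 0.2]
finger_gap: 0.0601
clock: 7.03
tcp_pos: [0.5149, 0.3616, 0.12]
orientation: [-0.001, 0.721, 0.693, -0.0]
wrist_force: [-7.1, 1.1, 6.8]
finger_gap: 0.0209
clock: 7.45
tcp_pos: [0.5149, 0.3615, 0.12]
orientation: [-0.001, 0.721, 0.693, -0.0]
wrist_force: [-8.1, 1.9, 7.6]
finger_gap: 0.0202
t 7.45 tcp [0.5149 0.3615 0.12  ] F [-8.1  1.9  7.6] gap 0.0202
```

View pics/wrist2.png

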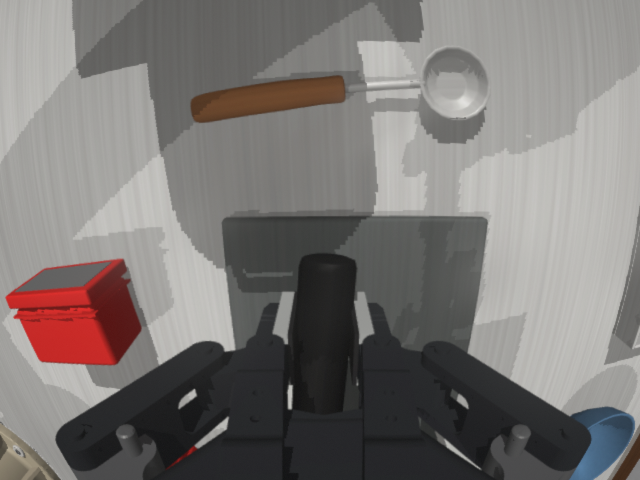

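```bash
python3 - <<'E'
import numpy as np
np.set_printoptions(precision=4,suppress=True)
r=.1285
a=np.arange(0,1.55,.1);L=1.75-a
p=np.c_[r*np.sin(L),-.4226*r*np.cos(L),-.906*r*np.cos(L)]
for i in range(1,len(a)): print(round(a[i],2),(p[i]-p[i-1])/.8)
E
```

```text
0.1 [ 0.0021 -0.0067 -0.0144]
0.2 [ 0.0005 -0.0068 -0.0145]
0.3 [-0.0011 -0.0068 -0.0145]
0.4 [-0.0027 -0.0067 -0.0143]
0.5 [-0.0043 -0.0065 -0.014 ]
0.6 [-0.0058 -0.0063 -0.0136]
0.7 [-0.0073 -0.006  -0.013 ]
0.8 [-0.0087 -0.0057 -0.0122]
0.9 [-0.01   -0.0053 -0.0114]
1.0 [-0.0112 -0.0049 -0.0104]
1.1 [-0.0123 -0.0044 -0.0094]
1.2 [-0.0133 -0.0038 -0.0082]
1.3 [-0.0141 -0.0033 -0.007 ]
1.4 [-0.0148 -0.0026 -0.0057]
1.5 [-0.0153 -0.002  -0.0043]
```

```bash
python3 -m creep '{"hand":[10,10,10,10,10],"delta_pos":[[0.002,-0.009,-0.0144],[0.0005,-0.0068,-0.0145],[-0.001,-0.0068,-0.0145],[-0.0027,-0.0067,-0.0143],[-0.0043,-0.0065,-0.014]],"turn":[0,0,0,0,0]}' 60; python3 look.py 3
```

```text
clock: 8.02
tcp_pos: [0.4909, 0.3568, 0.1745]
orientation: [0.003, 0.721, 0.693, 0.001]
wrist_force: [15.6, -7.7, -18.9]
finger_gap: 0.02
t 8.02 tcp [0.4909 0.3568 0.1745] F [ 15.6  -7.7 -18.9] gap 0.02
```

View pics/side3.png

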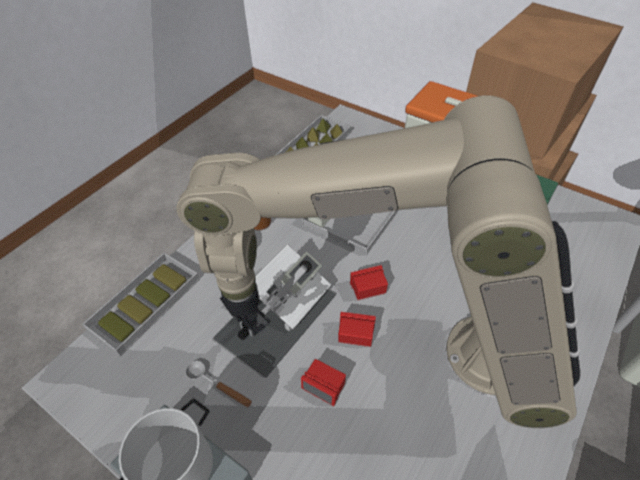

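```bash
python3 -m creep '{"hand":[10,10,10,10,10],"delta_pos":[[-0.0058,-0.0053,-0.0136],[-0.0073,-0.005,-0.013],[-0.0087,-0.0047,-0.0122],[-0.01,-0.0053,-0.0114],[-0.0112,-0.0049,-0.0104]],"turn":[0,0,0,0,0]}' 60; python3 look.py 4
```

```text
clock: 8.58
tcp_pos: [0.4701, 0.3271, 0.2236]
orientation: [0.0, 0.718, 0.696, 0.005]
wrist_force: [12.2, 15.3, -21.3]
finger_gap: 0.0206
t 8.58 tcp [0.4701 0.3271 0.2236] F [ 12.2  15.3 -21.3] gap 0.0206
```

```bash
python3 - <<'E'
from h import *
import cv2
a=cv2.imread('pics/scene4.png')[150:310,310:490];b=cv2.imread('pics/side4.png')[200:400,180:380]
cv2.imwrite('pics/z4.png',np.hstack([cv2.resize(a,(400,400)),cv2.resize(b,(400,400))]))
E
```

```text
(no output)
```

View pics/z4.png

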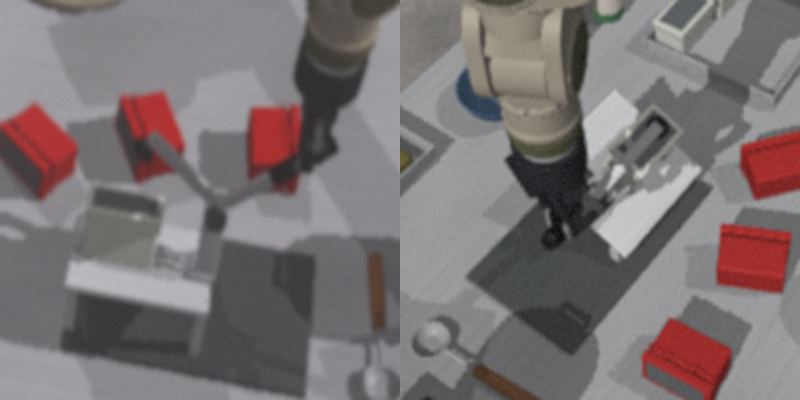

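```bash
python3 -m creep '{"hand":[10,10,10,10,10],"delta_pos":[[-0.0123,-0.0040,-0.0094],[-0.0133,-0.0035,-0.0082],[0,0,0],[0,0,0],[0,0,0]],"turn":[0,0,0,0,0]}' 40; python3 -m creep '{"hand":[60,60,60,60,60],"delta_pos":[[0,0,0],[0,0,0],[0,0,0],[0,0,0],[0,0,0]],"turn":[0,0,0,0,0]}' 40;python3 look.py 5 grip
```

```text
clock: 9.15
tcp_pos: [0.4637, 0.3035, 0.2426]
orientation: [0.004, 0.722, 0.692, 0.005]
wrist_force: [6.6, -4.0, 10.1]
finger_gap: 0.0101
clock: 9.57
tcp_pos: [0.4592, 0.3041, 0.2381]
orientation: [-0.0, 0.721, 0.693, 0.0]
wrist_force: [0.4, -0.7, 0.5]
finger_gap: 0.0598
t 9.57 tcp [0.4592 0.3041 0.2381] F [ 0.4 -0.7  0.5] gap 0.0598
grip scene 0.57 [192.9 429.3] [0.4568 0.2711 0.2714]
grip side 0.51 [292.7 281.3] [0.4243 0.2997 0.3076]
grip wrist 0.69 [416.1 302.8] [0.4561 0.3153 0.3023]
   tri scene side [0.447  0.2742 0.2586] 0.0034682313463132706
   tri scene wrist [0.4501 0.2732 0.2609] 0.003952692388678507
   tri side wrist [0.4502 0.273  0.2562] 0.0038913856486939295
```

```bash
cat > zz.py <<'E'
import cv2,sys,numpy as np
n=sys.argv[1]
a=cv2.imread(f'pics/scene{n}.png')[150:310,310:490];b=cv2.imread(f'pics/side{n}.png')[200:400,180:380]
cv2.imwrite(f'pics/z{n}.png',np.hstack([cv2.resize(a,(400,400)),cv2.resize(b,(400,400))]))
E
python3 zz.py 5
```

```text
(no output)
```

View pics/z5.png

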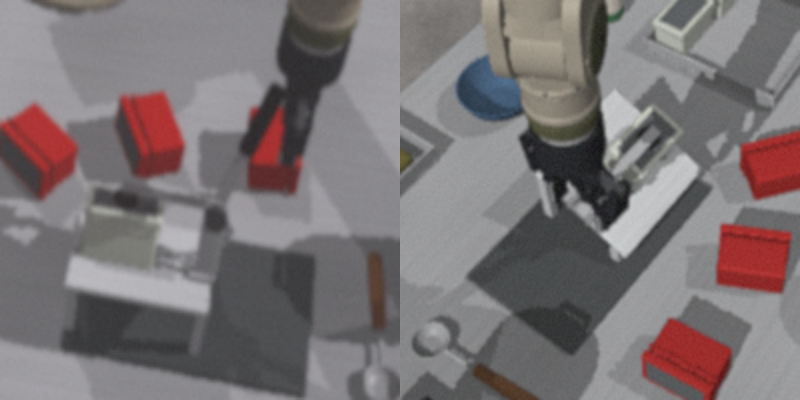

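View pics/wrist5.png

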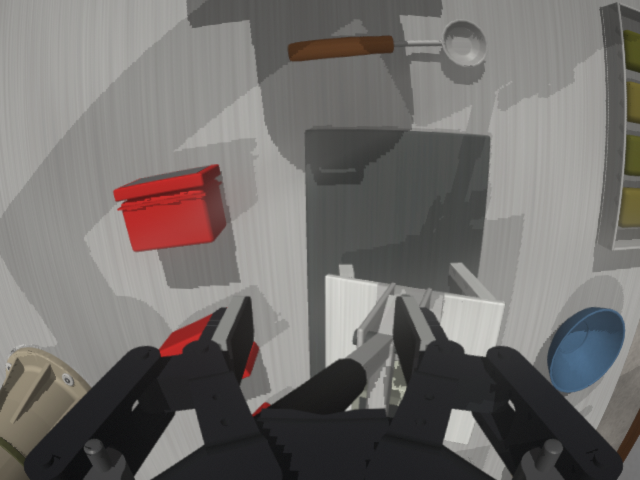

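```bash
python3 -m creep '{"hand":[60,60,0,0,0],"delta_pos":[[0.025,0,-0.02],[0,0,-0.0225],[0,-0.024,0],[0,0,0],[0,0,0]],"turn":[0,0,0,0,0]}' 60; python3 -m creep '{"hand":[0,0,0,0,0],"delta_pos":[[0,0,0],[0,0,0],[-0.01,0,0],[-0.01,0,0],[-0.005,0,0]],"turn":[0,0,0,0,0]}' 60;python3 look.py 6 grip; python3 zz.py 6
```

```text
clock: 10.28
tcp_pos: [0.4407, 0.3248, 0.2723]
orientation: [0.0, 0.721, 0.693, 0.0]
wrist_force: [-0.6, 0.0, -0.7]
finger_gap: 0.0243
clock: 10.7
tcp_pos: [0.4402, 0.3035, 0.2719]
orientation: [-0.0, 0.721, 0.693, -0.0]
wrist_force: [0.5, 4.7, 0.1]
finger_gap: -0.0001
t 10.7 tcp [0.4402 0.3035 0.2719] F [0.5 4.7 0.1] gap -0.0001
grip scene 0.81 [194.3 429.3] [0.4586 0.2718 0.2681]
grip side 0.67 [291.6 284.3] [0.4153 0.2996 0.3191]
   tri scene side [0.4461 0.271  0.2553] 0.00566909470603833
```

View pics/wrist6.png

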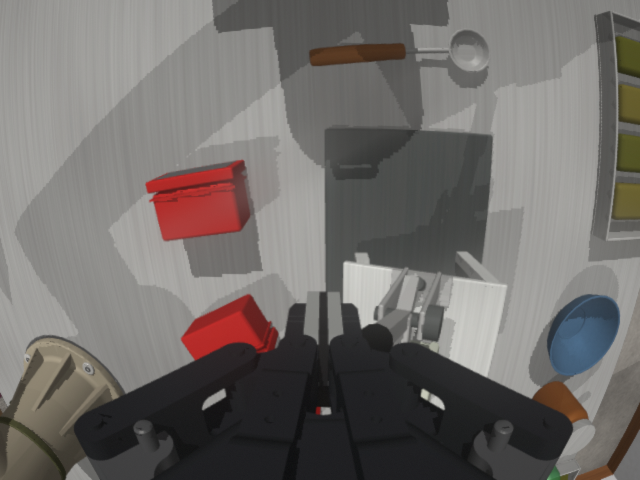

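View pics/z6.png

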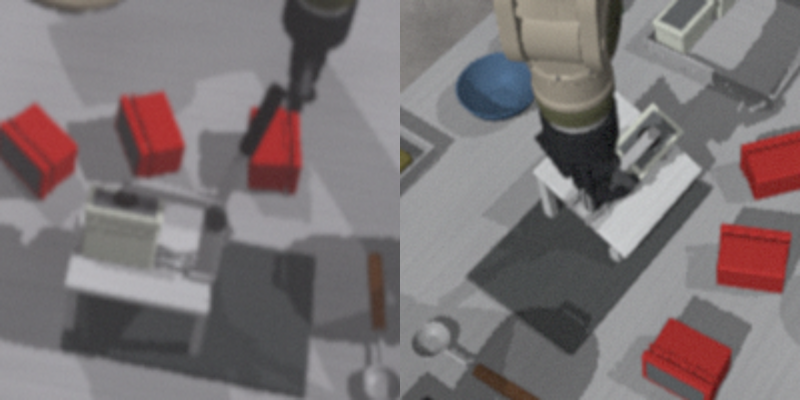

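```bash
python3 - <<'E'
from h import *
c=cam('wrist')
def pw(P):
    p=q2R(c['orientation']).T@(np.array(P)-c['origin']);r=np.hypot(p[0],p[1]);t=np.arctan2(r,p[2])
    return np.round([t*p[1]/r*c['fy']+c['cy'],t*p[0]/r*c['fx']+c['cx']])
pv=np.array([.5015,.236,.146]);y=np.array([.026,1,0]);nz=np.array([-.4225,.011,.906])
for a in(1.40,1.44,1.5):
  L=1.75-a
  print(a,[(r,pw(pv+r*(np.cos(L)*nz+np.sin(L)*y))) for r in(0,.075,.13,.16)])
print(pw(env.get_state()['tcp_pos']))
for n in('scene','side'):
    d=cam(n)
    a=1.44;L=1.75-a;print(n,[(r,np.round(proj(d,pv+r*(np.cos(L)*nz+np.sin(L)*y)))) for r in(0,.075,.13,.16)])
E
python3 - <<'E'
import cv2
a=cv2.imread('pics/scene6.png')[160:260,380:480];cv2.imwrite('pics/q6.png',cv2.resize(a,(600,600),interpolation=cv2.INTER_CUBIC))
E
```

```text
1.4 [(0, array([316., 401.])), (0.075, array([331., 376.])), (0.13, array([349., 345.])), (0.16, array([363., 319.]))]
1.44 [(0, array([316., 401.])), (0.075, array([336., 375.])), (0.13, array([359., 343.])), (0.16, array([378., 317.]))]
1.5 [(0, array([316., 401.])), (0.075, array([343., 374.])), (0.13, array([374., 341.])), (0.16, array([399., 314.]))]
[325. 320.]
scene [(0, array([233., 407.])), (0.075, array([211., 421.])), (0.13, array([194., 431.])), (0.16, array([185., 436.]))]
side [(0, array([297., 278.])), (0.075, array([294., 279.])), (0.13, array([293., 280.])), (0.16, array([292., 281.]))]
```

View pics/q6.png

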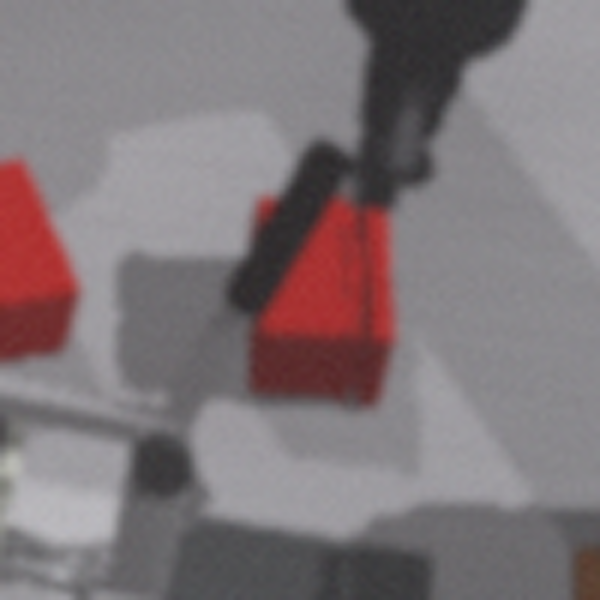

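```bash
python3 -m creep '{"hand":[0,0,0,0,0],"delta_pos":[[-0.004,0,0],[-0.004,0,0],[-0.003,0,0],[0,0,0],[0,0,0]],"turn":[0,0,0,0,0]}' 60; python3 -m creep '{"hand":[0,0,0,0,0],"delta_pos":[[-0.002,0,0],[-0.002,0,0],[-0.002,0,0],[0,0,0],[0,0,0]],"turn":[0,0,0,0,0]}' 60; 
```

```text
clock: 11.57
tcp_pos: [0.4396, 0.298, 0.2734]
orientation: [-0.002, 0.72, 0.693, 0.002]
wrist_force: [-2.4, 8.1, 5.1]
finger_gap: 0.0003
clock: 11.98
tcp_pos: [0.4394, 0.2958, 0.2739]
orientation: [-0.004, 0.72, 0.694, 0.004]
wrist_force: [-3.5, 15.9, 3.8]
finger_gap: 0.0
```

```bash
python3 -m creep '{"hand":[0,0,0,0,0],"delta_pos":[[-0.003,0,0],[-0.003,0,0],[-0.002,0,0],[0,0,0],[0,0,0]],"turn":[0,0,0,0,0]}' 60; python3 -m creep '{"hand":[0,0,0,0,0],"delta_pos":[[-0.002,0,0],[-0.002,0,0],[-0.001,0,0],[0,0,0],[0,0,0]],"turn":[0,0,0,0,0]}' 60; python3 look.py 7 grip 
```

```text
clock: 12.4
tcp_pos: [0.4393, 0.295, 0.2744]
orientation: [-0.008, 0.719, 0.695, 0.009]
wrist_force: [-5.5, 36.2, 1.9]
finger_gap: -0.0
clock: 12.82
tcp_pos: [0.4392, 0.2945, 0.2746]
orientation: [-0.01, 0.718, 0.696, 0.011]
wrist_force: [-4.4, 49.2, -0.7]
finger_gap: -0.0
t 12.82 tcp [0.4392 0.2945 0.2746] F [-4.4 49.2 -0.7] gap -0.0
```

```bash
python3 -m creep '{"hand":[0,0,0,0,0],"delta_pos":[[0.02,0,0],[0.03,0,0],[0,0,-0.02],[0,0,-0.03],[0,0,-0.03]],"turn":[0,0,0,0,0]}' 60; python3 look.py 8 grip pivot tub_center tray_gap tray full1; python3 zz.py 8 
```

```text
clock: 13.53
tcp_pos: [0.4401, 0.3208, 0.336]
orientation: [-0.0, 0.721, 0.693, -0.001]
wrist_force: [1.2, 0.4, 0.7]
finger_gap: -0.0001
t 13.53 tcp [0.4401 0.3208 0.336 ] F [1.2 0.4 0.7] gap -0.0001
grip scene 0.61 [190.2 426.9] [0.4523 0.264  0.2755]
grip side 0.89 [288.2 284.2] [0.4359 0.2769 0.2872]
   tri scene side [0.4454 0.2658 0.2667] 0.001754817244467462
pivot scene 0.95 [233.  404.4] [0.5171 0.2261 0.165 ]
pivot scene 0.74 [257.7 245.7] [ 0.5653 -0.2089  0.0022]
pivot side 0.93 [298.3 279.6] [0.4894 0.2418 0.1561]
pivot side 0.54 [173.3 397.3] [ 0.5186 -0.4542  0.0385]
   tri scene side [0.4977 0.2305 0.137 ] 0.00461462416690634
tub_center scene 0.86 [204.4 381.1] [0.3417 0.1586 0.0537]
tub_center scene 0.78 [210.5 325.5] [ 0.3924 -0.0021  0.0523]
tub_center side 0.9 [272.1 299.8] [0.4937 0.1502 0.1592]
tub_center side 0.82 [331.3 355.3] [0.3105 0.1654 0.0557]
tub_center wrist 0.76 [208.4 217.8] [0.3219 0.3153 0.056 ]
tub_center wrist 0.72 [318.1 238. ] [0.3294 0.17   0.0546]
   tri scene side [0.4695 0.1636 0.2039] 0.022926437192810747
   tri scene wrist [ 0.2367  0.2196 -0.1273] 0.12801047617710942
   tri side wrist [0.3966 0.3353 0.3939] 0.1017878422693221
tray_gap scene 0.85 [244.2 248.6] [ 0.5189 -0.2105  0.0044]
tray_gap scene 0.21 [251.  361.9] [0.5502 0.1209 0.0999]
tray_gap side 0.61 [218.6 360.5] [ 0.5291 -0.2269  0.0033]
   tri scene side [ 0.5241 -0.2113  0.0168] 0.007895618114584207
tray scene 0.86 [258.2 245.9] [ 0.5664 -0.2081  0.0014]
tray side 0.68 [216.2 351.5] [ 0.5594 -0.2194  0.0038]
   tri scene side [ 0.562  -0.2138  0.0016] 0.012942748694293328
full1 scene 0.75 [277.1 222. ] [ 0.6628 -0.2514  0.0395]
full1 scene 0.72 [283.1 261.8] [ 0.6681 -0.1373  0.0486]
full1 side 0.73 [196.6 336.8] [ 0.6194 -0.2207  0.0611]
full1 side 0.67 [218.  322.8] [ 0.6082 -0.1224  0.0528]
   tri scene side [ 0.6461 -0.2598  0.013 ] 0.0040774363014387865
```

View pics/wrist8.png

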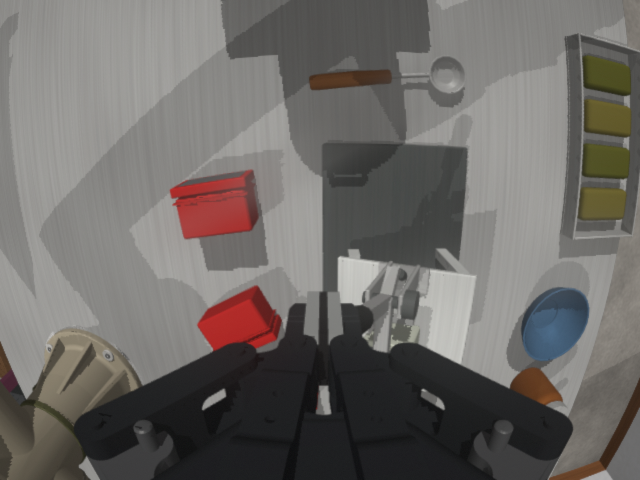

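View pics/z8.png

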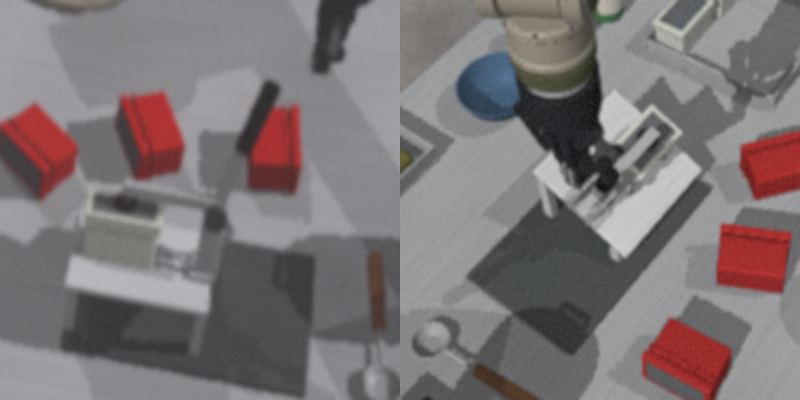

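```bash
python3 - <<'E'
from h import *
np.set_printoptions(precision=4,suppress=True)
r=.125;pv=np.array([.5015,.236,.146])
y=np.array([.0416,.999,0]);h=np.array([.999,-.0416,0])
L=np.array([.25,.35,.45,.55,.65,.75,.85,.95,1.05,1.15,1.25,1.35,1.45,1.55,1.65])
Y=r*np.sin(L)-.011*np.cos(L)-.011; N=r*np.cos(L)+.011*np.sin(L)
P=pv+Y[:,None]*y-.4225*N[:,None]*h; P[:,2]+=.906*N+.011
print(P)
p=np.array(env.get_state()['tcp_pos']); s=P[0]-p; print('to start',s@y/.8,s@h/.8,-s[2]/.8)
T=np.c_[np.diff(Y),-.4225*np.diff(N),-.906*np.diff(N)]/.8
for l,t in zip(L[1:],T): print(l,t)
E
```

```text
[[0.4496 0.2474 0.2692]
 [0.4512 0.2596 0.2668]
 [0.4534 0.2715 0.2633]
 [0.456  0.2829 0.2588]
 [0.459  0.2937 0.2532]
 [0.4625 0.3038 0.2467]
 [0.4663 0.3132 0.2392]
 [0.4705 0.3216 0.231 ]
 [0.475  0.3291 0.222 ]
 [0.4798 0.3356 0.2124]
 [0.4848 0.3409 0.2022]
 [0.4899 0.3451 0.1915]
 [0.4952 0.3481 0.1805]
 [0.5005 0.3499 0.1693]
 [0.5058 0.3504 0.158 ]]
to start -0.09100152691259099 0.01474684488024615 0.08376318286594901
0.35 [0.0153 0.0014 0.003 ]
0.45 [0.0149 0.002  0.0044]
0.55 [0.0144 0.0027 0.0057]
0.65 [0.0137 0.0032 0.007 ]
0.75 [0.0128 0.0038 0.0082]
0.85 [0.0119 0.0043 0.0093]
0.95 [0.0108 0.0048 0.0103]
1.05 [0.0096 0.0052 0.0112]
1.15 [0.0083 0.0056 0.012 ]
1.25 [0.0069 0.0059 0.0127]
1.35 [0.0055 0.0062 0.0133]
1.45 [0.004  0.0064 0.0137]
1.55 [0.0025 0.0065 0.014 ]
1.65 [0.0009 0.0066 0.0142]
```

```bash
python3 -m creep '{"hand":[0,0,0,0,0],"delta_pos":[[-0.04,0.005,0],[-0.04,0.005,0],[-0.035,0.005,0],[0,0,0],[0,0,0.04]],"turn":[0,0,0,0,0]}' 60; python3 -m creep '{"hand":[0,0,0,0,0],"delta_pos":[[0,0,0.04],[0,0,0.004],[0,0,0],[0,0,0],[0,0,0]],"turn":[0,0,0,0,0]}' 60;python3 -m creep '{"hand":[0,0,0,0,0],"delta_pos":[[0,0,0],[0,0,0],[0,0,0],[0,0,0],[0,0,0]],"turn":[0,0,0,0,0]}' 60; python3 look.py 9 ; python3 zz.py 9 
```

```text
clock: 15.0
tcp_pos: [0.4522, 0.2278, 0.3095]
orientation: [0.002, 0.722, 0.692, 0.005]
wrist_force: [1.7, -0.3, 0.5]
finger_gap: 0.0001
clock: 15.42
tcp_pos: [0.4503, 0.2289, 0.2711]
orientation: [0.001, 0.721, 0.693, 0.001]
wrist_force: [0.6, 0.3, -0.3]
finger_gap: 0.0002
clock: 15.83
tcp_pos: [0.4493, 0.2283, 0.2693]
orientation: [0.0, 0.721, 0.693, 0.0]
wrist_force: [1.0, -0.0, -0.4]
finger_gap: -0.0001
t 15.83 tcp [0.4493 0.2283 0.2693] F [ 1.  -0.  -0.4] gap -0.0001
```

View pics/z9.png

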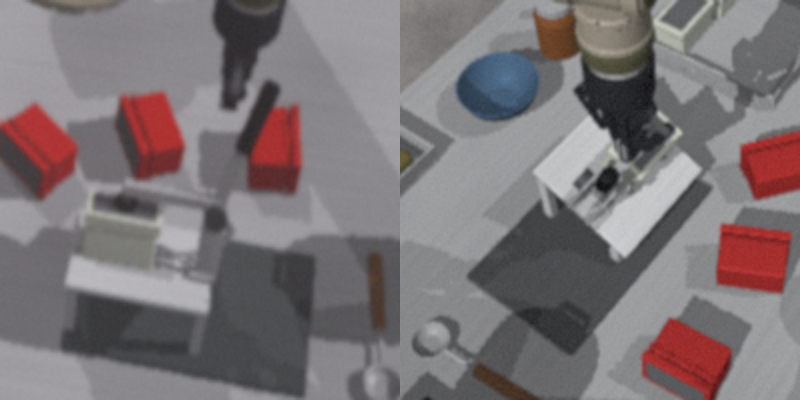

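```bash
python3 -m creep '{"hand":[0,0,0,0,0],"delta_pos":[[0.015,0,0],[0.01,0,0],[0.0153,0.0014,0.003],[0.0149,0.002,0.0044],[0.0144,0.0027,0.0057]],"turn":[0,0,0,0,0]}' 60; python3 -m creep '{"hand":[0,0,0,0,0],"delta_pos":[[0.0137,0.0032,0.007],[0.0128,0.0038,0.0082],[0.0119,0.0043,0.0093],[0.0108,0.0048,0.0103],[0.0096,0.0052,0.0112]],"turn":[0,0,0,0,0]}' 60; python3 look.py 10 grip; python3 zz.py 10
```

```text
clock: 16.4
tcp_pos: [0.4559, 0.2811, 0.2587]
orientation: [0.003, 0.722, 0.692, -0.003]
wrist_force: [-1.0, -15.4, 4.9]
finger_gap: 0.0006
clock: 16.82
tcp_pos: [0.4753, 0.3303, 0.2217]
orientation: [0.001, 0.721, 0.693, -0.0]
wrist_force: [0.9, -2.6, 1.7]
finger_gap: 0.0002
t 16.82 tcp [0.4753 0.3303 0.2217] F [ 0.9 -2.6  1.7] gap 0.0002
grip scene 0.86 [218.4 455.8] [0.4826 0.3519 0.2141]
grip side 0.84 [323.9 251.8] [0.4745 0.3565 0.2103]
grip wrist 0.84 [245.2 344.6] [0.4862 0.3605 0.2056]
   tri scene side [0.4764 0.3541 0.2058] 0.0015329354276084396
   tri scene wrist [0.4833 0.357  0.2101] 0.011079042971411164
   tri side wrist [0.487  0.3502 0.1839] 0.006480829842630628
```

View pics/z10.png

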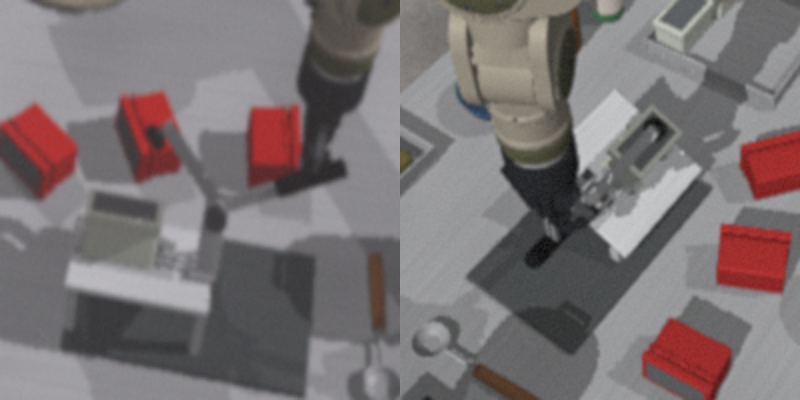

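```bash
python3 -m creep '{"hand":[0,0,0,0,0],"delta_pos":[[0.0083,0.0056,0.012],[0.0069,0.0059,0.0127],[0.0055,0.0062,0.0133],[0.004,0.0064,0.0137],[0.0025,0.0065,0.014]],"turn":[0,0,0,0,0]}' 60; python3 -m creep '{"hand":[0,0,0,0,0],"delta_pos":[[0.001,0.0066,0.0142],[0,0.006,0.0142],[0,0,0.004],[0,0,0],[0,0,0]],"turn":[0,0,0,0,0]}' 60; python3 look.py 11 grip; python3 zz.py 11
```

```text
clock: 17.53
tcp_pos: [0.5008, 0.3512, 0.1673]
orientation: [-0.0, 0.721, 0.693, -0.0]
wrist_force: [-0.4, -0.4, -0.0]
finger_gap: 0.0
clock: 17.95
tcp_pos: [0.5088, 0.3515, 0.1498]
orientation: [-0.001, 0.721, 0.693, 0.001]
wrist_force: [-17.9, -4.5, 41.2]
finger_gap: -0.0005
t 17.95 tcp [0.5088 0.3515 0.1498] F [-17.9  -4.5  41.2] gap -0.0005
grip side 0.78 [333.9 244.7] [0.5042 0.3613 0.1411]
grip wrist 0.69 [279.8 336.7] [0.5165 0.366  0.1368]
   tri side wrist [0.5175 0.3532 0.1117] 0.003817114582766064
```

View pics/z11.png

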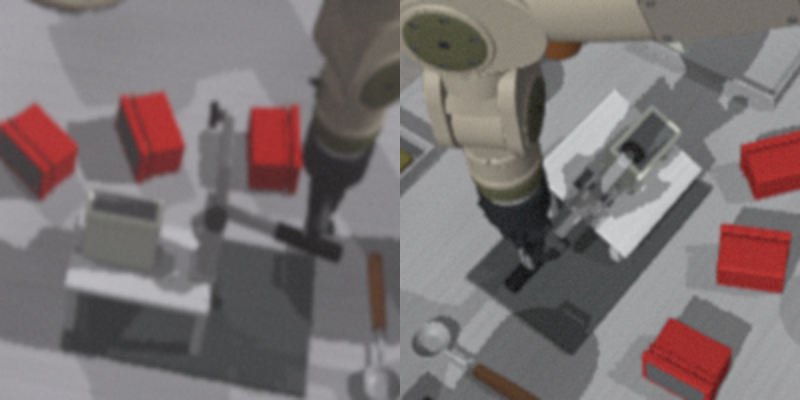

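```bash
python3 -m creep '{"hand":[0,0,0,0,0],"delta_pos":[[0,0,-0.05],[0,0,-0.05],[0,0,-0.05],[0,0,-0.05],[0,0,-0.05]],"turn":[0,0,0,0,0]}' 60; python3 -m creep '{"hand":[85,85,85,85,85],"delta_pos":[[-0.05,0.005,0],[-0.05,0.005,0],[-0.05,0.005,0],[-0.05,0.003,0],[-0.05,0.002,0]],"turn":[0,0,0,0,0]}' 60; python3 -m creep '{"hand":[85,85,85,85,85],"delta_pos":[[-0.03,0,0],[0,0,0],[0,0,0],[0,0,0],[0,0,0]],"turn":[0,0,0,0,0]}' 60; python3 look.py 12 tub_center nest grip pivot; python3 zz.py 12
```

```text
clock: 18.67
tcp_pos: [0.5106, 0.3508, 0.3444]
orientation: [0.0, 0.721, 0.693, -0.0]
wrist_force: [0.9, -0.2, -0.0]
finger_gap: 0.0002
clock: 19.08
tcp_pos: [0.5189, 0.1489, 0.3424]
orientation: [0.0, 0.721, 0.693, -0.0]
wrist_force: [0.6, 0.4, 0.4]
finger_gap: 0.0605
clock: 19.5
tcp_pos: [0.5178, 0.1275, 0.3428]
orientation: [-0.0, 0.721, 0.693, -0.0]
wrist_force: [-1.3, -0.2, 1.2]
finger_gap: 0.0848
t 19.5 tcp [0.5178 0.1275 0.3428] F [-1.3 -0.2  1.2] gap 0.0848
tub_center scene 0.89 [208.9 325.9] [ 0.3852 -0.0019  0.0509]
tub_center scene 0.77 [238.1 364.6] [0.5338 0.123  0.1393]
tub_center side 0.91 [381.1 321. ] [0.308  0.3271 0.0572]
tub_center side 0.78 [331.5 356. ] [0.3083 0.1656 0.0571]
tub_center wrist 0.93 [293.1 216.6] [0.379  0.0105 0.0558]
tub_center wrist 0.75 [184.4 166.6] [0.332  0.1534 0.0558]
   tri scene side [ 0.3249  0.1224 -0.1102] 0.28679274367093444
   tri scene wrist [ 0.369  -0.003   0.0286] 0.0020665810733258363
   tri side wrist [0.3583 0.1574 0.0202] 0.30184152718930096
nest scene 0.92 [252. 362.] [0.5511 0.1216 0.0964]
nest side 0.82 [276.2 297.9] [0.4439 0.2178 0.2576]
   tri scene side [0.5321 0.1187 0.0717] 0.006976353825001267
grip scene 0.92 [246.6 451. ] [0.5188 0.3563 0.1357]
grip side 0.96 [337.3 245.5] [0.5038 0.3621 0.126 ]
grip side 0.69 [386.3 216.1] [0.5297 0.4696 0.0113]
grip wrist 0.72 [401.6 330.7] [ 0.5194 -0.2187  0.0038]
   tri scene side [0.5069 0.3595 0.1191] 0.0006071236708757969
   tri scene wrist [0.6055 0.2586 0.4226] 0.22527273132575645
   tri side wrist [0.4315 0.4027 0.543 ] 0.2732323626101049
pivot scene 0.82 [230.7 407.1] [0.5058 0.233  0.1618]
pivot side 0.87 [296.3 278.3] [0.4913 0.2434 0.1657]
pivot wrist 0.67 [ 93.8 299.8] [0.5042 0.2356 0.1616]
   tri scene side [0.4981 0.2351 0.1505] 0.0023863166605461606
   tri scene wrist [0.5041 0.2345 0.1596] 0.0025482532957764154
   tri side wrist [0.5018 0.2357 0.1465] 0.0040336989327155745
```

View pics/wrist12.png

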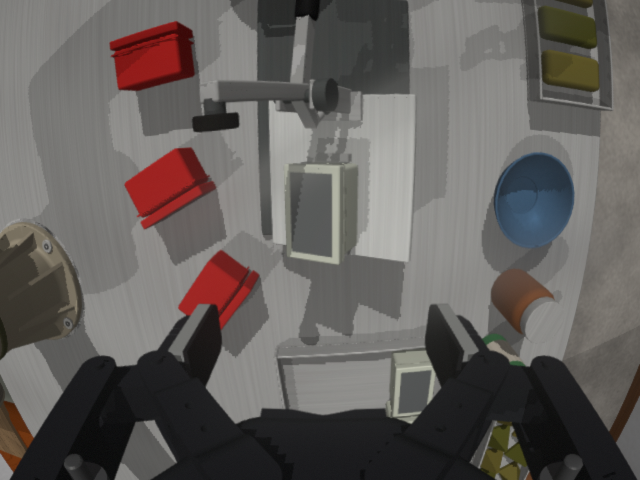

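View pics/z12.png

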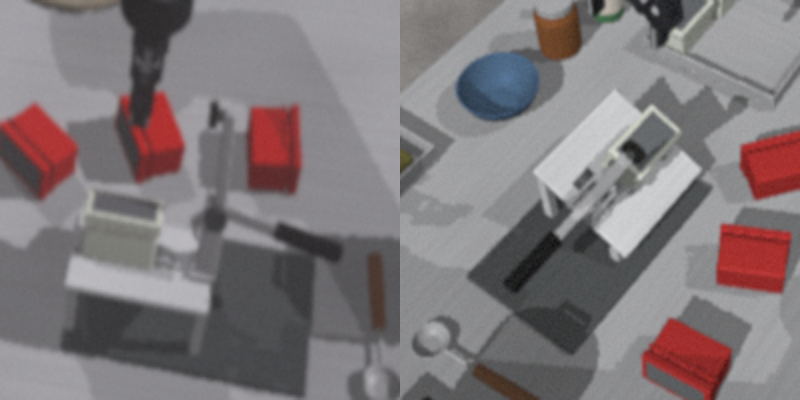

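```bash
cat > fit.py <<'E'
from h import *
np.set_printoptions(precision=4,suppress=True)
def wcloud(c,box):
    D=c['depth']; r,k=np.nonzero(D>0)
    u=np.c_[(k-c['cx'])/c['fx'],(r-c['cy'])/c['fy']]; t=np.linalg.norm(u,axis=1)+1e-9
    d=np.c_[np.sin(t)[:,None]*u/t[:,None],np.cos(t)]; d=d/d[:,2:]*D[r,k][:,None]
    P=d@q2R(c['orientation']).T+c['origin']
    m=np.all((P>box[0])&(P<box[1]),1); return P[m]
E
python3 - <<'E'
from fit import *
c=cam('wrist')
P=wcloud(c,([.43,.03,.02],[.64,.25,.2]))
for psi in(-1.5,-2.4):
    s=np.radians(psi); h=np.array([np.cos(s),np.sin(s),0]);y=np.array([-np.sin(s),np.cos(s),0])
    nx=.9063*h+[0,0,.4226]; nz=-.4226*h+[0,0,.9063]
    nest=np.array([.5324,.1251,.0735])
    Q=(P-nest)@np.c_[nx,y,nz]
    b=Q[(abs(Q[:,2])<.012)&(Q[:,0]>.04)]; print(psi,'bed z',np.median(b[:,2]),'slopes',np.linalg.lstsq(np.c_[b[:,:2],np.ones(len(b))],b[:,2],rcond=None)[0])
    l=Q[(Q[:,2]>.05)&(Q[:,2]<.075)&(abs(Q[:,1])<.065)&(abs(Q[:,0])<.045)]
    print('lid n',len(l),'z med',np.median(l[:,2]),'x',np.percentile(l[:,0],[0,1,50,99,100]),'y',np.percentile(l[:,1],[0,1,50,99,100]))
    for yy in np.linspace(-.045,.045,7):
        m=abs(l[:,1]-yy)<.005
        if m.sum(): print(round(yy,3),l[m,0].min(),l[m,0].max())
    # side walls
    w=Q[(Q[:,2]>.015)&(Q[:,2]<.045)&(abs(Q[:,1])<.03)&(abs(Q[:,0])<.045)]; print('wall',len(w), w[:,0].min() if len(w) else 0,w[:,0].max() if len(w) else 0)
E
```

```text
-1.5 bed z 0.001449800298694899 slopes [-0.0107 -0.0023  0.0021]
lid n 5592 z med 0.06151428415214354 x [-0.0286 -0.027   0.0051  0.0306  0.0313] y [-0.0491 -0.0465  0.0023  0.0466  0.0472]
-0.045 -0.027655501385028602 0.03057301274138765
-0.03 -0.02819891850939929 0.030580073154449123
-0.015 -0.027529183209104868 0.030756778488803874
0.0 -0.02811213320360159 0.030863697777291716
0.015 -0.027409109973515915 0.03097971618415367
0.03 -0.027766852926044788 0.030930016813217824
0.045 -0.02712956747006675 0.03129565179564489
wall 578 0.026946044198388287 0.029138206942329423
-2.4 bed z 0.0016393367592643783 slopes [-0.0109  0.0043  0.0022]
lid n 5596 z med 0.061514509094484734 x [-0.0285 -0.0271  0.005   0.0306  0.0312] y [-0.0491 -0.0467  0.002   0.0462  0.0466]
-0.045 -0.026974445818938254 0.031166023055498145
-0.03 -0.02774489147245035 0.031003797509479937
-0.015 -0.027447425448260027 0.031019471416683368
0.0 -0.028071650618591147 0.030829472425737834
0.015 -0.027687975318522115 0.030790344130601867
0.03 -0.02816984322907874 0.030537430472044037
0.045 -0.027756711040313936 0.03068050391787924
wall 579 0.026741361075244864 0.029141506164290006
```

```bash
python3 -m creep '{"hand":[85.4,85.4,85.4,85.4,85.4],"delta_pos":[[-0.003,-0.0015,0.04],[0,0,0.05],[0,0,0.05],[0,0,0.05],[0,0,0.05]],"turn":[0,0,0,0,0]}' 30; python3 -m creep '{"hand":[85.4,85.4,85.4,85.4,85.4],"delta_pos":[[0,0,0.02],[0,0,0.015],[0,0,0],[0,0,0],[0,0,0]],"turn":[0,0,0,0,0]}' 30;  python3 look.py 13; python3 zz.py 13
```

```text
clock: 20.72
tcp_pos: [0.5163, 0.1243, 0.1499]
orientation: [0.0, 0.721, 0.693, 0.0]
wrist_force: [1.0, 0.0, 0.4]
finger_gap: 0.085
clock: 21.13
tcp_pos: [0.5172, 0.1244, 0.1243]
orientation: [0.001, 0.721, 0.693, 0.001]
wrist_force: [0.3, 0.4, -0.4]
finger_gap: 0.0854
t 21.13 tcp [0.5172 0.1244 0.1243] F [ 0.3  0.4 -0.4] gap 0.0854
```

View pics/wrist13.png

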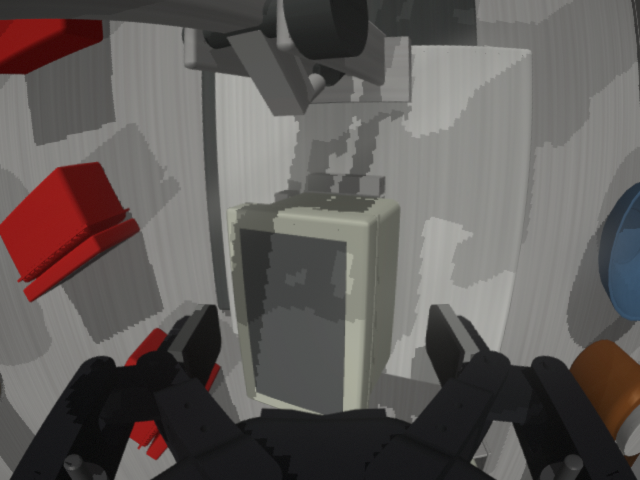

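View pics/z13.png

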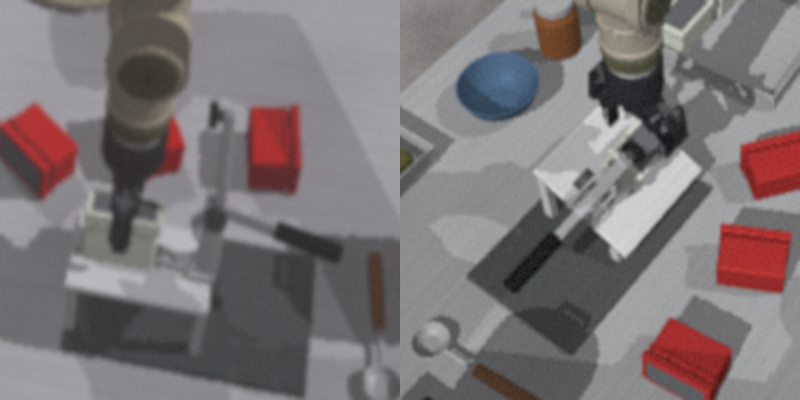

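```bash
python3 -m creep '{"hand":[85.4,85.4,85.4,85.4,85.4],"delta_pos":[[0,0,0.01],[0,0,0.01],[0,0,0.0085],[0,0,0],[0,0,0]],"turn":[0,0,0,0,0]}' 30; python3 -m creep '{"hand":[80,76,70,60,50],"delta_pos":[[0,0,0],[0,0,0],[0,0,0],[0,0,0],[0,0,0]],"turn":[0,0,0,0,0]}' 30;  python3 look.py 14; python3 zz.py 14
```

```text
clock: 21.7
tcp_pos: [0.5156, 0.1243, 0.0995]
orientation: [-0.001, 0.721, 0.693, -0.001]
wrist_force: [-0.5, -0.2, 0.5]
finger_gap: 0.0852
clock: 22.12
tcp_pos: [0.5146, 0.1245, 0.1011]
orientation: [-0.001, 0.721, 0.693, -0.001]
wrist_force: [-7.7, 0.3, 7.7]
finger_gap: 0.0692
t 22.12 tcp [0.5146 0.1245 0.1011] F [-7.7  0.3  7.7] gap 0.0692
```

View pics/wrist14.png

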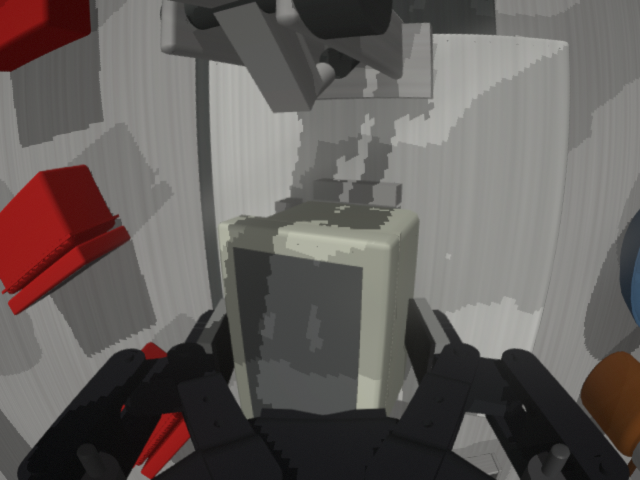

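View pics/z14.png

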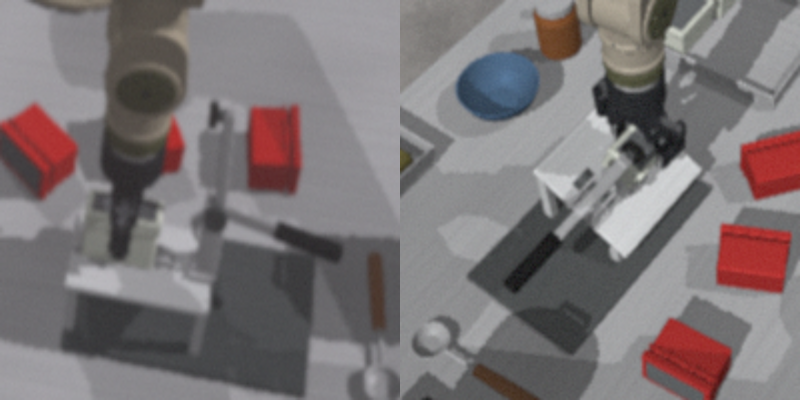

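```bash
python3 -m creep '{"hand":[40,40,40,40,40],"delta_pos":[[0,0,0],[0,0,0],[0,0,0],[0,0,0],[0,0,0]],"turn":[0,0,0,0,0]}' 40;python3 -m creep '{"hand":[40,40,40,40,40],"delta_pos":[[0,0,-0.005],[0,0,-0.005],[0,0,-0.01],[0,0,-0.01],[0,0,-0.01]],"turn":[0,0,0,0,0]}' 40;  python3 look.py 15; python3 zz.py 15
```

```text
clock: 22.68
tcp_pos: [0.5146, 0.1245, 0.1013]
orientation: [-0.001, 0.721, 0.693, -0.001]
wrist_force: [-7.7, -0.1, 8.1]
finger_gap: 0.0687
clock: 23.1
tcp_pos: [0.5165, 0.1243, 0.133]
orientation: [0.0, 0.721, 0.693, -0.0]
wrist_force: [0.8, -0.4, -3.1]
finger_gap: 0.0653
t 23.1 tcp [0.5165 0.1243 0.133 ] F [ 0.8 -0.4 -3.1] gap 0.0653
```

View pics/wrist15.png

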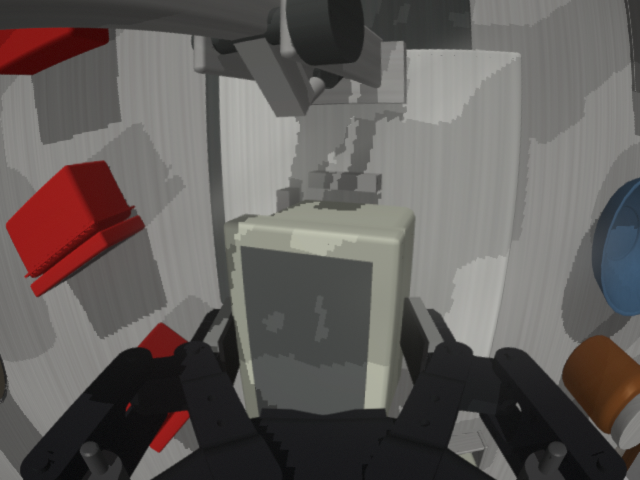

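View pics/z15.png

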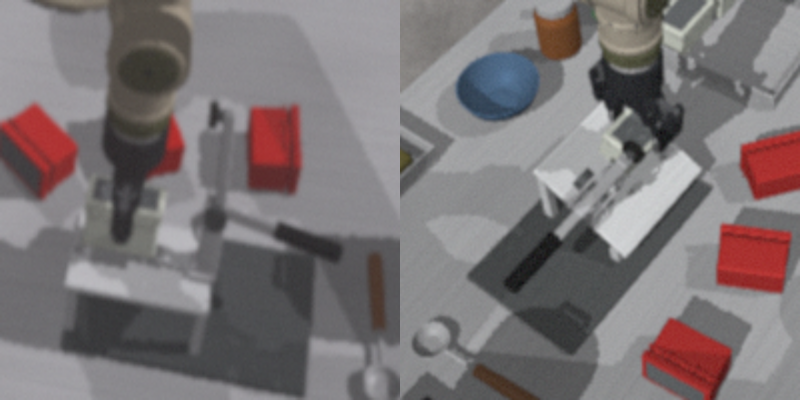

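```bash
python3 -m creep '{"hand":[40,40,40,40,40],"delta_pos":[[0,0,-0.02],[0,0,-0.025],[0,0,-0.025],[0,0,-0.025],[0,0,-0.02]],"turn":[0,0,0,0,0]}' 50;  python3 look.py 16; python3 zz.py 16; python3 - <<'E'
from fit import *
c=cam('wrist');s=env.get_state();p=np.array(s['tcp_pos'])
P=wcloud(c,(p-[.045,.06,.06],p+[.045,.06,.055]))
i=P[:,1]>p[1]+.025
P=P[i]
rng=np.random.default_rng(0);best=(0,)
for _ in range(2000):
    q=P[rng.choice(len(P),3,replace=False)];n=np.cross(q[1]-q[0],q[2]-q[0])
    if np.linalg.norm(n)<1e-5: continue
    n/=np.linalg.norm(n)
    if abs(n[2])<.8: continue
    k=abs((P-q[0])@n)<.002
    if k.sum()>best[0]: best=(k.sum(),k)
I=P[best[1]];ce=I.mean(0);n=np.linalg.svd(I-ce,full_matrices=False)[2][2];n*=np.sign(n[2]);print(len(P),best[0],n,np.degrees(np.arccos(n[2])),ce-p,I.min(0)-p,I.max(0)-p)
E
```

```text
clock: 23.67
tcp_pos: [0.5165, 0.1244, 0.2254]
orientation: [0.0, 0.721, 0.693, 0.0]
wrist_force: [0.3, -0.3, -3.3]
finger_gap: 0.0581
t 23.67 tcp [0.5165 0.1244 0.2254] F [ 0.3 -0.3 -3.3] gap 0.0581
14453 11390 [-0.1477  0.0448  0.988 ] 8.878405666945257 [0.0032 0.0369 0.0189] [-0.0264  0.025   0.012 ] [0.0324 0.0486 0.0241]
```

View pics/wrist16.png

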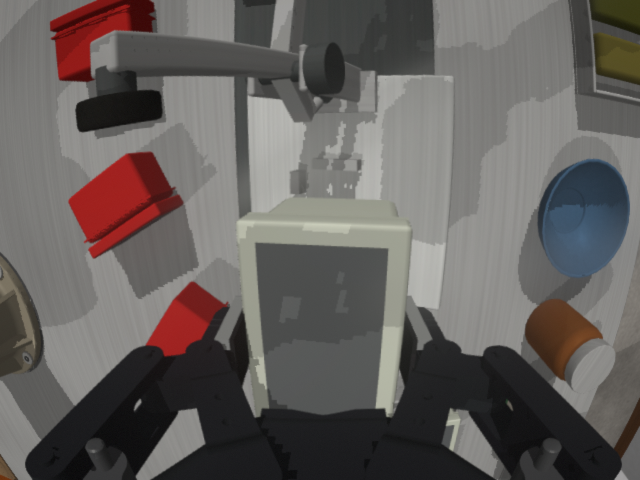

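View pics/z16.png

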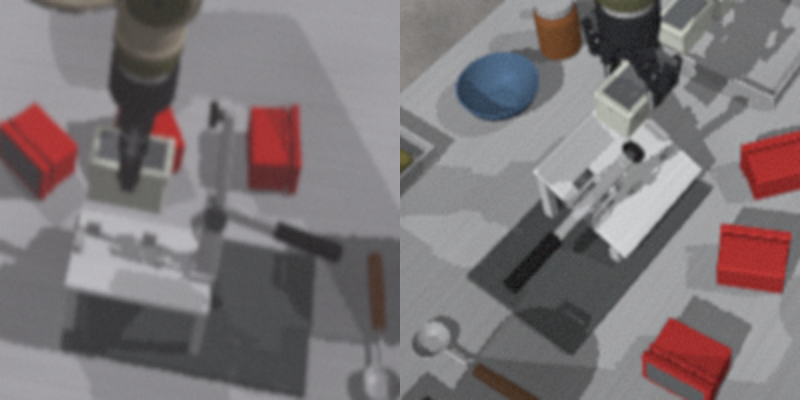

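```bash
python3 - <<'E'
from fit import *
def cloud(c):
    D=c['depth'];r,k=np.nonzero(D>0);z=D[r,k]
    p=np.c_[(k-c['cx'])/c['fx'],(r-c['cy'])/c['fy'],np.ones(len(r))]*z[:,None]
    return p@q2R(c['orientation']).T+c['origin']
for n in('scene','side'):
    c=cam(n);P=cloud(c)
    m=(P[:,0]>.4)&(P[:,0]<.72)&(P[:,1]>-.36)&(P[:,1]<-.06)
    P=P[m]
    t=P[(P[:,2]>.055)&(P[:,2]<.075)&(P[:,0]<.70)&(P[:,0]>.58)]
    rect=cv2.minAreaRect(t[:,:2].astype(np.float32)*1000); print(n,'tubs',len(t),rect,np.median(t[:,2]))
    w=P[(P[:,2]>.018)&(P[:,2]<.034)]
    a=w[:,:2].astype(np.float32)*1000
    print('walls',len(w),cv2.minAreaRect(a),a.min(0),a.max(0))
    # front wall line (low x)
    f=w[(w[:,0]<.47)&(w[:,1]<-.12)&(w[:,1]>-.3)]
    if len(f)>5: print('front wall',np.polyfit(f[:,1],f[:,0],1),f[:,0].mean(),len(f))
    for sgn,lo,hi in(('L',-.13,-.08),('R',-.35,-.29)):
        f=w[(w[:,1]>lo)&(w[:,1]<hi)&(w[:,0]>.47)&(w[:,0]<.6)]
        if len(f)>5: print(sgn,np.polyfit(f[:,0],f[:,1],1),f[:,1].mean(),len(f),'at .52',np.polyval(np.polyfit(f[:,0],f[:,1],1),.52))
    fl=P[(P[:,0]>.47)&(P[:,0]<.56)&(P[:,1]>-.28)&(P[:,1]<-.14)];print('floor z',np.median(fl[:,2]))
E
python3 - <<'E'
import cv2,numpy as np
a=cv2.imread('pics/scene16.png')[205:305,180:300];b=cv2.imread('pics/side16.png')[165:265,290:410]
cv2.imwrite('pics/t16.png',np.hstack([cv2.resize(a,(400,400),interpolation=2),cv2.resize(b,(400,400),interpolation=2)]))
E
```

```text
scene tubs 1327 ((640.662841796875, -212.15330505371094), (205.20654296875, 70.27629089355469), 89.5698471069336) 0.0628648841591628
walls 936 ((562.5426635742188, -216.9835205078125), (251.02020263671875, 232.32632446289062), 1.9117014408111572) [ 435.6003 -336.9835] [689.8599 -97.6776]
front wall [-0.0333  0.4387] 0.44573294206030495 181
L [ 0.031  -0.1208] -0.10399194446589465 67 at .52 -0.1046162063774309
R [ 0.0307 -0.3464] -0.32996112646875175 76 at .52 -0.33038790730204076
floor z 0.0031322125988636484
side tubs 797 ((634.7805786132812, -211.25241088867188), (209.10348510742188, 63.74687576293945), 89.27130126953125) 0.06404759343582866
walls 604 ((559.1056518554688, -216.01913452148438), (242.51629638671875, 237.191650390625), 2.207401990890503) [ 434.8505 -336.3839] [681.2471 -97.3132]
front wall [-0.0342  0.4328] 0.4399521803848281 104
L [ 0.0283 -0.1183] -0.10325439132581833 121 at .52 -0.10360971324447572
R [ 0.036  -0.3486] -0.32934636428940256 110 at .52 -0.32984487721952865
floor z 0.004324361394105525
```

View pics/t16.png

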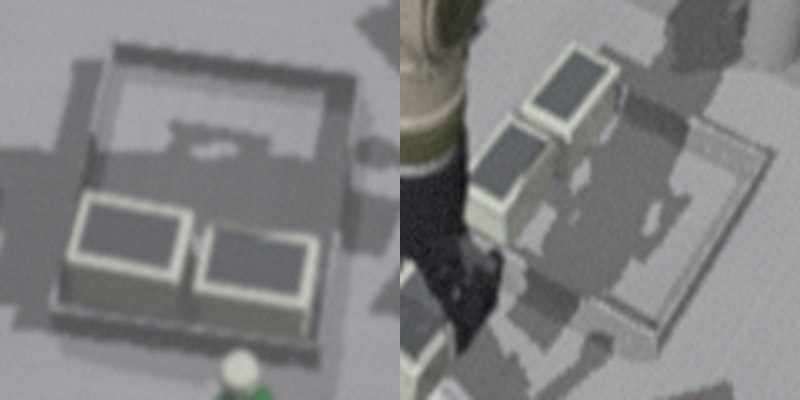

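```bash
python3 -m creep '{"hand":[40,40,40,40,40],"delta_pos":[[0,0,-0.005],[-0.04,-0.002,0],[-0.045,-0.002,0],[-0.045,-0.002,0],[-0.045,-0.002,0]],"turn":[-0.86,0,0,0,0]}' 50;python3 -m creep '{"hand":[40,40,40,40,40],"delta_pos":[[-0.045,-0.002,0],[-0.045,-0.002,0],[-0.045,-0.002,0],[-0.045,-0.002,0],[-0.0427,-0.002,0]],"turn":[0,0,0,0,0]}' 50;python3 -m creep '{"hand":[40,40,40,40,40],"delta_pos":[[-0.03,0,0.02],[0,0,0.03],[0,0,0.03],[0,0,0.02],[0,0,0]],"turn":[0,0,0,0,0]}' 50; python3 look.py 17 tray_gap;python3 - <<'E'
import cv2,numpy as np
a=cv2.imread('pics/scene17.png')[185:305,180:300];b=cv2.imread('pics/side17.png')[145:265,290:410]
cv2.imwrite('pics/t17.png',np.hstack([cv2.resize(a,(400,400),interpolation=2),cv2.resize(b,(400,400),interpolation=2)]))
E
```

```text
clock: 24.38
tcp_pos: [0.5139, -0.0167, 0.2268]
orientation: [-0.001, 0.694, 0.72, -0.001]
wrist_force: [1.9, 0.2, -3.8]
finger_gap: 0.058
clock: 24.8
tcp_pos: [0.5122, -0.1957, 0.2268]
orientation: [-0.001, 0.695, 0.719, -0.0]
wrist_force: [0.2, 1.7, -4.0]
finger_gap: 0.0582
clock: 25.22
tcp_pos: [0.5107, -0.2165, 0.1428]
orientation: [-0.005, 0.695, 0.719, -0.001]
wrist_force: [-0.9, 0.7, -3.6]
finger_gap: 0.0585
t 25.22 tcp [ 0.5107 -0.2165  0.1428] F [-0.9  0.7 -3.6] gap 0.0585
tray_gap scene 0.81 [246.  247.9] [ 0.5248 -0.2113  0.0034]
tray_gap side 0.96 [222.9 363.9] [ 0.5096 -0.2162  0.0038]
   tri scene side [ 0.515  -0.2179 -0.0057] 0.010605579183301626
```

View pics/t17.png

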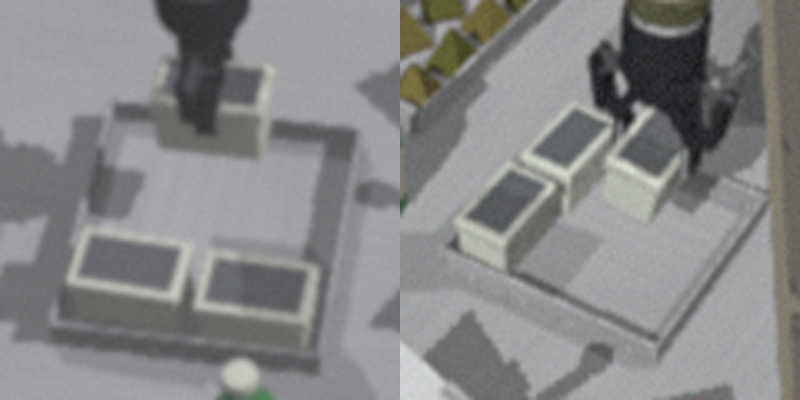

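View pics/wrist17.png

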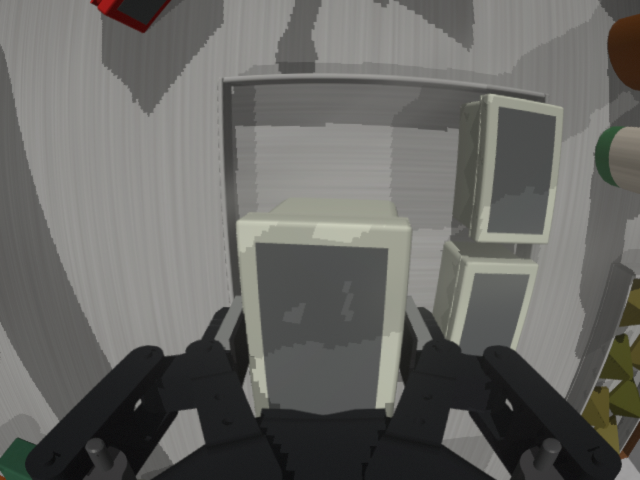

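```bash
python3 -m creep '{"hand":[40,40,40,40,40],"delta_pos":[[0.0,0.003,0.03],[0,0,0.03],[0,0,0.025],[0,0,0.01],[0,0,0.008]],"turn":[0,0,0,0,0]}' 30;python3 -m creep '{"hand":[40,40,40,40,40],"delta_pos":[[0,0,0.003],[0,0,0.003],[0,0,0.003],[0,0,0],[0,0,0]],"turn":[0,0,0,0,0]}' 20; python3 look.py 18
```

```text
clock: 25.93
tcp_pos: [0.5164, -0.2178, 0.0658]
orientation: [-0.0, 0.694, 0.72, -0.0]
wrist_force: [-0.6, -0.9, -3.1]
finger_gap: 0.0583
clock: 26.35
tcp_pos: [0.5169, -0.2183, 0.0596]
orientation: [0.001, 0.695, 0.719, 0.0]
wrist_force: [0.6, -0.2, -3.7]
finger_gap: 0.0579
t 26.35 tcp [ 0.5169 -0.2183  0.0596] F [ 0.6 -0.2 -3.7] gap 0.0579
```

```bash
python3 -m creep '{"hand":[40,40,40,40,40],"delta_pos":[[0,0,0.003],[0,0,0.003],[0,0,0.003],[0,0,0.002],[0,0,0]],"turn":[0,0,0,0,0]}' 20;python3 -m creep '{"hand":[40,40,40,40,40],"delta_pos":[[0,0,0.002],[0,0,0.002],[0,0,0.002],[0,0,0],[0,0,0]],"turn":[0,0,0,0,0]}' 20; python3 look.py 18
```

```text
clock: 26.92
tcp_pos: [0.5164, -0.218, 0.0501]
orientation: [-0.0, 0.695, 0.719, -0.0]
wrist_force: [-0.9, -0.1, -1.5]
finger_gap: 0.0581
clock: 27.33
tcp_pos: [0.5173, -0.2181, 0.0493]
orientation: [0.002, 0.694, 0.72, 0.0]
wrist_force: [-6.7, 5.9, 26.9]
finger_gap: 0.0581
t 27.33 tcp [ 0.5173 -0.2181  0.0493] F [-6.7  5.9 26.9] gap 0.0581
```

```bash
python3 -m creep '{"hand":[58,58,60,64,68],"delta_pos":[[0,0,-0.004],[0,0,0],[0,0,0],[0,0,0],[0,0,0]],"turn":[0,0,0,0,0]}' 20;python3 -m creep '{"hand":[74,76,76,76,76],"delta_pos":[[0,0,0],[0,0,0],[0,0,0],[0,0,0],[0,0,0]],"turn":[0,0,0,0,0]}' 20; python3 look.py 19
```

```text
clock: 27.9
tcp_pos: [0.5168, -0.2182, 0.0481]
orientation: [0.0, 0.695, 0.719, 0.0]
wrist_force: [1.1, -0.5, -0.2]
finger_gap: 0.0681
clock: 28.32
tcp_pos: [0.5164, -0.218, 0.0483]
orientation: [-0.0, 0.695, 0.719, -0.0]
wrist_force: [0.5, 0.3, -0.4]
finger_gap: 0.0757
t 28.32 tcp [ 0.5164 -0.218   0.0483] F [ 0.5  0.3 -0.4] gap 0.0757
```

View pics/wrist19.png

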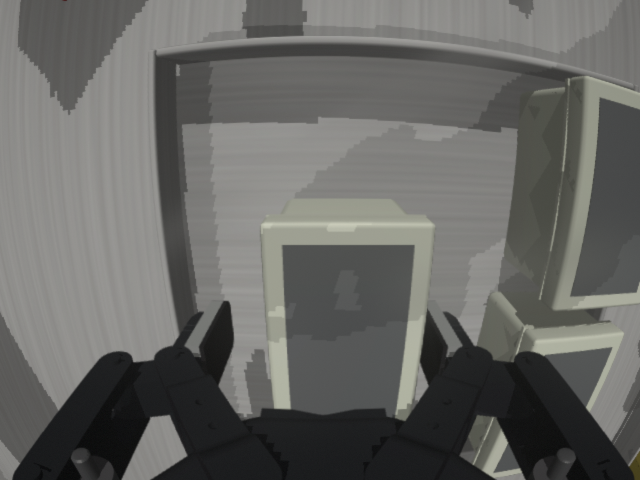

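```bash
python3 -m creep '{"hand":[82,82,82,82,82],"delta_pos":[[0,0.004,0],[0,0,0],[0,0,-0.01],[0,0,-0.03],[0,0,-0.05]],"turn":[0,0,0,0,0]}' 20;python3 -m creep '{"hand":[82,82,82,82,82],"delta_pos":[[0,0,-0.05],[0,0,-0.05],[0,0,-0.05],[-0.03,0,-0.02],[-0.05,0,0]],"turn":[0,0,0,0,0]}' 20;python3 -m creep '{"hand":[82,82,82,82,82],"delta_pos":[[-0.05,0,0],[-0.02,0,0],[0,0,0],[0,0,0],[0,0,0]],"turn":[0,0,0,0,0]}' 20; python3 look.py 20 grip; python3 zz.py 20;python3 - <<'E'
from fit import *
c=cam('wrist')
P=wcloud(c,([.46,-.29,.04],[.585,-.14,.08]))
l=P[P[:,2]>.055];I=l;ce=I.mean(0);n=np.linalg.svd(I-ce,full_matrices=False)[2][2];n*=np.sign(n[2])
print('lid',len(l),n,ce,np.percentile(l[:,2],[2,50,98]),cv2.minAreaRect((l[:,:2]*1000).astype(np.float32)))
E
```

```text
clock: 28.88
tcp_pos: [0.5168, -0.2163, 0.1178]
orientation: [-0.004, 0.695, 0.719, -0.001]
wrist_force: [0.4, 0.1, -0.4]
finger_gap: 0.082
clock: 29.3
tcp_pos: [0.524, -0.2806, 0.2641]
orientation: [0.005, 0.693, 0.721, 0.001]
wrist_force: [0.3, -0.4, 0.2]
finger_gap: 0.0821
clock: 29.72
tcp_pos: [0.5236, -0.3371, 0.2566]
orientation: [-0.0, 0.694, 0.72, 0.0]
wrist_force: [0.2, 0.8, 0.7]
finger_gap: 0.0821
t 29.72 tcp [ 0.5236 -0.3371  0.2566] F [0.2 0.8 0.7] gap 0.0821
grip scene 0.94 [246.6 452.6] [0.5186 0.3604 0.1366]
grip scene 0.44 [231.7 406.1] [0.5138 0.2301 0.1674]
grip side 0.98 [336.1 243.5] [0.5066 0.3646 0.133 ]
   tri scene side [0.5104 0.3623 0.1253] 0.00039685404473118613
lid 7158 [-0.0008  0.      1.    ] [ 0.5269 -0.2186  0.0645] [0.0627 0.0645 0.0662] ((526.6276245117188, -217.64881896972656), (59.08970642089844, 94.3441162109375), 2.2493555545806885)
```

View pics/wrist20.png

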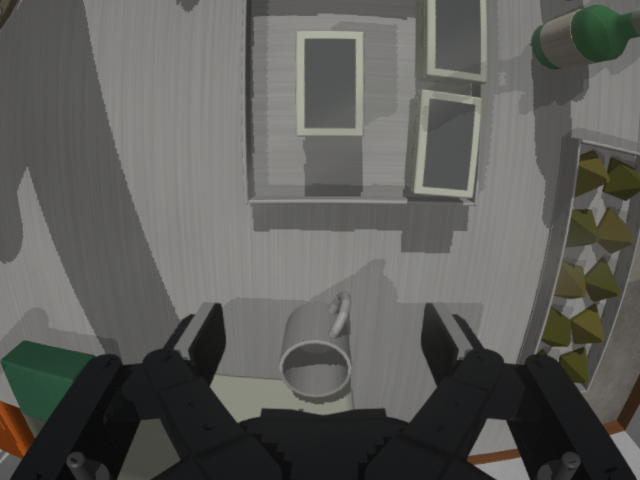

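View pics/scene20.png

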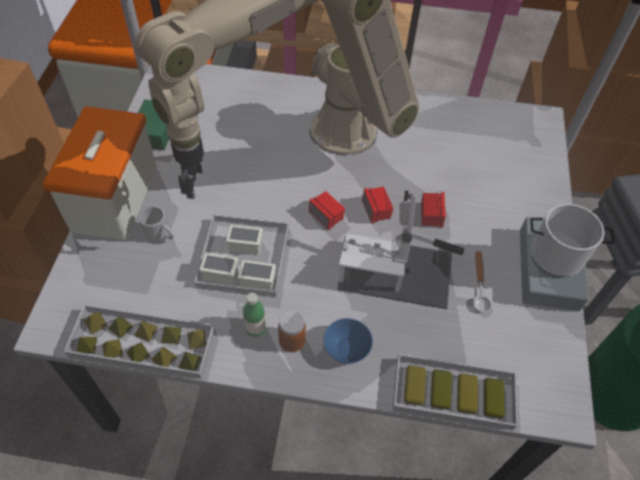

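View pics/side20.png

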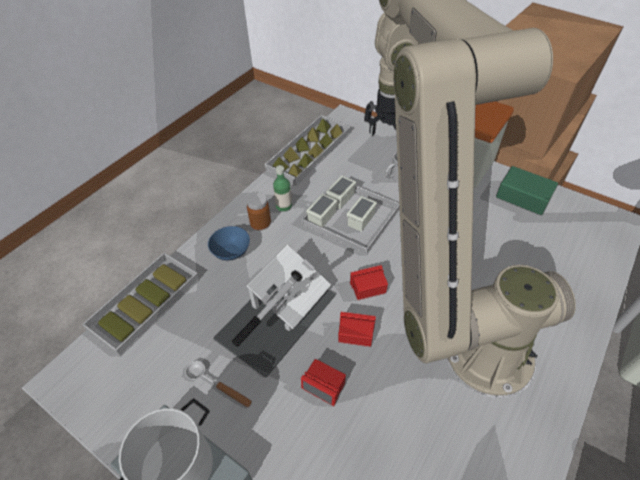

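```bash
python3 -c "
from h import *
print(env.hand_in());st()"
```

```text
the job is handed in; nothing more can be done
None
the job is handed in; nothing more can be done
```

The lunch tub is closed and standing upright in the empty half of the tray. I handed the job in at about 30 s of the 72 s allowed.

**What I did**
- **Closing:** I gripped the handle and swung it past dead centre. It slipped from the fingers at about 1.2 rad and the spring threw it onto the lid. I then pushed the handle with closed fingers, with the force peaking at about 49 N. It moved about 9 mm to a hard stop and went no further.
- **Letting go:** I left the clamp alone for about 3 s and it held closed by itself.
- **Opening:** I pushed the clamp back past centre and down against its open stop, with about 45 N at the fingertips.
- **Moving the tub:** I gripped it across its short side and lifted it out. It turned nearly upright between the pads, and I set it down in the tray.

**Last checks**
- **Lid:** its top measured about 60 mm above the bed and, in the tray, 60.5 mm above the floor, so it is fully home.
- **Tub:** it stands level to within 0.1 degrees and is turned to match the tray. Its centre is at (0.527, -0.218), about 11 mm towards +x from my estimate of the gap's middle but still inside the empty half.
- **Clamp:** the handle is back at its starting open position.
- **Other things:** the two full tubs, the bystanders and the red tubs look untouched by eye in the final pictures. I did not re-measure them.
- **Doubtful readings:** the tub detector sometimes reported the red look-alikes. I relied on the depth measurements instead.

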